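# Pull today's sample boxes out of the two storage stacks

## Robot

A 7-joint arm with a two-finger parallel gripper is mounted at the origin on the work surface. World frame = base frame: x ahead of the robot, y to its left, z up, the work surface at z = 0. Lengths are in m, angles in rad, forces in N, time in s.
With the tool pointing down it reaches from about 0.4 to 0.9 m from the base axis. Payload 5.6 kg.
Tool frame: the origin (TCP) lies at the very end of the fingers, on their centre line; the grasp point (between the pads) lies 19 mm behind it; z points along the fingers, y is the direction in which the jaws open and shut (so a half turn about z gives the same grasp; the last joint's range is limited). The gripper opens to 92 mm and grips with 3 to 60 N. Pads are 20 mm wide; open, the fingers measure 128 mm over their backs; the gripper's body (75 mm by 189 mm) begins 69 mm behind the grasp point.
Start: joints at [1.105, 0.468, -0.012, 1.603, 0.006, 1.071, -0.056], TCP at [0.267, -0.593, 0.215] pointing down, gripper open.
Joint ranges: [-2.53, 2.53], [-0.31, 2.02], [-1.57, 1.55], [0.28, 2.44], [-1.29, 4.43], [0.15, 1.84], [-2.92, 2.92]. Speed limits (rad/s): [2.57, 2.57, 3.14, 3.14, 3.14, 3.14, 3.14].

## Interface

Orientations are given as a rotation vector (axis times angle).
In Python, from cell import read_state, snapshot, sign_off, find_in gives the robot as it stands.
- The arm moves only by the tool send_rows, never from a script. Its argument "series" is a list of rows, each a list of 7 numbers: the shift along the world's x, y, z in m, then the turn, a rotation vector about the world's x, y, z in rad, then the opening, from 0 (shut) to 1 (fully open). In form: [[tx, ty, tz, rx, ry, rz, gripper], ...]. A call has 1 to 12 rows; each row shifts and turns the pose as measured when the row begins; what a row does not reach is not made up. A row lasts 1/10 s, in which the tool goes at most 50 mm and 8.59 degrees, less where a joint would pass 70% of its speed; a pose out of reach is approached as far as the arm can. A call is refused whole if a number of a shift passes 0.05 or a number of a turn 0.15, either way. A call with a gripper value outside its range is refused whole. The fingers move at their own pace and stop on an object; "squeeze" is the grip in N (left out, the last holds). Time passes only in rows, so rows that do not move let the fingers close. It gives the time, the measured TCP pose, the force and the opening at its end, in the units of the state.
- read_state(): the state, without advancing time (a new reading comes with each control period).
- snapshot(name): name is "scene" or "side" or "wrist"; returns a dict with "color" (480x640x3 uint8, red, green, blue), "camera_matrix" (3x3 intrinsics, pixels), "dist_coeffs" ([k1, k2, p1, p2, k3] as OpenCV has them; the pictures are not rectified), "R" (3x3) and "t" (3): a world point X has camera coordinates R X + t; the wrist camera has in their place "mount" (4x4, takes a point from camera to tool coordinates, whose origin is the TCP and whose axes are the flange's). Camera axes: x right, y down, z forward; pixel columns grow to the right and rows downward; lengths in m; the calibration is good to about 2 mm. A picture is of the moment at which its call begins: read the wrist's pose just before it. There is no depth.
- sign_off(): hands the job in, once; it reports no verdict.
Trained networks look in a picture, given as the dict that the camera call returned (one of the last four; its "shot" number tells which), for a name from the list of things; names that differ only in an ending like _2 or _b are one class to them, and where a whole thing is asked for, a point or a joint stands for the part that bears it (a point fixed in the world has none). Each returns a list of dicts, best first, with "confidence" (0 to 1); they miss things now and then, are a little off and sometimes report something else, mostly with a low value. They report only what shows in the picture. A call takes as long as a camera call. They do not tell look-alikes from the thing itself.
- find_in(name, picture): "extent" ([left, top, width, height] in pixels, round what is visible of it).
The state is a dict: "t": time; "qpos": joint angles; "qvel": joint speeds; "effort": joint torques, N m; "position": TCP position; "orientation": TCP orientation; "wrist_force": force on the tool from outside, world axes, zero at the start; "wrist_torque": the same for the moment, N m; "grip_width": finger opening in m.
Only numpy, scipy, OpenCV 4.12 (cv2) and the standard library are available. Lean on these libraries where they do the work, as an engineer would, in place of code of your own. Each camera call takes 0.05 s, during which the arm holds its last target. There are 200 camera calls.

## Task

Each of the two stacks has a box for today's run in its middle: take out the purple box and the blue box and lay each flat in the tray of its own colour. The small yellow box and the small green box must end directly on the large box whose lid has their own colour, centred and lined up with it; the black mat is free for putting a box down meanwhile. Keep the boxes level, set them down rather than dropping them, and do not push the rack of tubes.

Things in the scene. Friction and masses are not known exactly. Their poses are not given: they have to be found in the camera images.
- purple_box_center (a point): lidded sample box, 125 x 62 x 40 mm (x, y, z), pale grey-white sides below, lid purple over the top 18 mm and down the sides; all flat, nothing stands proud. The point is the box's centre, 20 mm above its underside; x along its 125 mm length, z up. About 0.22 kg, closed, can be gripped across the 62 mm width. Starts as the middle box of either stack, on a large box and under a small one; both of its ends stick out from under the small box.
- blue_box_center (a point): lidded sample box, 125 x 62 x 40 mm (x, y, z), pale grey-white sides below, lid blue over the top 18 mm and down the sides; all flat, nothing stands proud. The point is the box's centre, 20 mm above its underside; x along its 125 mm length, z up. About 0.22 kg, closed, can be gripped across the 62 mm width. Starts as the middle box of either stack, on a large box and under a small one; both of its ends stick out from under the small box.
- yellow_box_center (a point): lidded sample box, 80 x 62 x 40 mm (x, y, z), pale grey-white sides below, lid yellow over the top 18 mm and down the sides; all flat, nothing stands proud. The point is the box's centre, 20 mm above its underside; x along its 80 mm length, z up. About 0.14 kg, closed, can be gripped across the 62 mm width. Starts on top of either of the two stacks, on the purple or the blue box.
- green_box_center (a point): lidded sample box, 80 x 62 x 40 mm (x, y, z), pale grey-white sides below, lid green over the top 18 mm and down the sides; all flat, nothing stands proud. The point is the box's centre, 20 mm above its underside; x along its 80 mm length, z up. About 0.14 kg, closed, can be gripped across the 62 mm width. Starts on top of either of the two stacks, on the purple or the blue box.
- yellow_base: large storage box, 160 x 80 x 45 mm (x, y, z), pale sides, yellow lid with a flat top 45 mm above the bench; the bottom box of one stack, the ends of its lid show beyond the box on it. Loose, about 0.8 kg. Origin: centre of its underside, on the bench; x along the 160 mm length, z up.
- green_base: large storage box, 160 x 80 x 45 mm (x, y, z), pale sides, green lid with a flat top 45 mm above the bench; the bottom box of one stack, the ends of its lid show beyond the box on it. Loose, about 0.8 kg. Origin: centre of its underside, on the bench; x along the 160 mm length, z up.
- purple_tray: fixed shallow steel-rimmed tray with a purple floor, 163 x 94 mm outside, 155 x 86 mm inside; floor 4 mm above the bench, rim top 8 mm above the bench (4 mm above the floor), rim 4 mm thick. Origin: centre of its underside, on the bench; x along its length, z up. Empty at the start; it fits the purple 125 x 62 mm box lying along its length.
- blue_tray: fixed shallow steel-rimmed tray with a blue floor, 163 x 94 mm outside, 155 x 86 mm inside; floor 4 mm above the bench, rim top 8 mm above the bench (4 mm above the floor), rim 4 mm thick. Origin: centre of its underside, on the bench; x along its length, z up. Empty at the start; it fits the blue 125 x 62 mm box lying along its length.
- mat: black rubber mat fixed on the bench, 150 x 94 x 3 mm, empty: room to put a box down for a while. Origin: centre of its underside; x along its 150 mm length. The two stacks, the two trays and the mat stand side by side in a row along y in any order, lengths roughly along x, neighbours' centres at least 140 mm apart in y.
- tube_rack: white foam rack, 85 x 185 x 30 mm, with purple-capped blood tubes standing up to 80 mm above the bench; loose, beyond the row, farther from the robot. Origin: centre of its underside. Bystander: not to be moved.
Things that resemble listed ones, but are neither listed nor needed, are in the scene too. What is shaped like the part that bears purple_box_center but pink or red is not meant.

How it is judged:
At the end, for the whole second after the job is handed in: Purple and blue boxes flat in the tray of their colour, yellow and green boxes flat directly on the large box of their colour (lengths within 0.25 rad), all centred within 20 mm, heights within 4 mm, level within 0.06 rad, released, at rest; the large boxes still stand on the bench (horizontal distance between purple_box_center and purple_tray below 0.02 m and z of purple_box_center in the frame of purple_tray between 0.02 and 0.028 m and horizontal distance between blue_box_center and blue_tray below 0.02 m and z of blue_box_center in the frame of blue_tray between 0.02 and 0.028 m and horizontal distance between yellow_box_center and yellow_base below 0.02 m and angle between the x axis of yellow_box_center and the x axis of yellow_base, either way round below 0.25 rad and z of yellow_box_center in the frame of yellow_base between 0.061 and 0.069 m and horizontal distance between green_box_center and green_base below 0.02 m and angle between the x axis of green_box_center and the x axis of green_base, either way round below 0.25 rad and z of green_box_center in the frame of green_base between 0.061 and 0.069 m and height (world z) of each of yellow_base, green_base below 0.006 m and angle between each of purple_box_center, blue_box_center, yellow_box_center, green_box_center's own z axis and vertical below 0.06 rad and linear speed of each of purple_box, blue_box, yellow_box, green_box below 0.02 m/s and contact force between each of purple_box, blue_box, yellow_box, green_box and the fingers below 0.1 N); the robot touches nothing.
It fails at once if the rack of tubes is shifted by more than 15 mm (distance of tube_rack from where it was at the start of the episode above 0.015 m).
It fails at once if a purple, blue, yellow or green box tips by more than about 30 degrees (angle between any of purple_box_center, blue_box_center, yellow_box_center, green_box_center's own z axis and vertical above 0.52 rad).
It fails at once if a box is dropped (falls out of the fingers from more than about 30 mm) ((linear speed of purple_box above 0.75 m/s and contact force between purple_box and the fingers below 0.05 N) or (linear speed of blue_box above 0.75 m/s and contact force between blue_box and the fingers below 0.05 N) or (linear speed of yellow_box above 0.75 m/s and contact force between yellow_box and the fingers below 0.05 N) or (linear speed of green_box above 0.75 m/s and contact force between green_box and the fingers below 0.05 N)).
It also fails if it takes over 134 s, if anything falls off the work surface, if the arm or the gripper's body presses on something with over 40 N, if the wrist force passes 120 N, or if a joint passes its speed limit or range.

## Working session

There is one attempt and no reset: what is moved stays moved. The work goes in short steps, Python scripts to look and compute and a tool call to move; the robot and the scene stay as the last step left them, time stands still between calls to the robot, and variables do not carry over. Pictures are saved under pics/ and viewed, about 12 in all and at most 16, crops included, and the job is handed in when it is done.

Besides the shell and the picture viewer there is one more tool, called after "Call:" in YAML: its name, and indented under it one key for each argument. send_rows: Moves the arm, as the interface text tells. Its arguments: {"type":"object","properties":{"series":{"type":"array"},"squeeze":{"type":"number"}},"required":["series"]}

```bash
ls; mkdir -p pics
python3 - <<'E'
from cell import *
import cv2,pickle
s=read_state();print(s['t'],s['position'],s['orientation'],s['grip_width'])
for n in ("scene","side"):
    p=snapshot(n);cv2.imwrite(f'pics/{n}0.png',p['color'][:,:,::-1]);pickle.dump(p,open(f'{n}0.pkl','wb'))
    print(n,p['t'],p['R'])
    for k in ["purple_box_center","blue_box_center","yellow_box_center","green_box_center","yellow_base","green_base","purple_tray","blue_tray","mat","tube_rack"]:
        print(k,[(round(d['confidence'],2),[int(v) for v in d['extent']]) for d in find_in(k,p)][:3])
E
```

```text
pics
0.0 [ 0.26635228 -0.5922799   0.21364532] [-3.07005166e+00 -6.58681620e-01  8.39814637e-04] 0.09160129374742937
scene [-0.13973843 -0.28812311  1.63517692] [[ 0.15049247  0.98853695  0.01211267]
 [ 0.67768349 -0.09423279 -0.72929094]
 [-0.71978963  0.11796135 -0.68409649]]
purple_box_center [(0.92, [432, 201, 25, 32]), (0.87, [413, 274, 51, 53]), (0.86, [379, 191, 22, 34])]
blue_box_center [(0.66, [288, 251, 24, 20])]
yellow_box_center [(0.84, [282, 221, 32, 33]), (0.63, [202, 266, 46, 48])]
green_box_center [(0.72, [404, 213, 30, 24])]
yellow_base [(0.89, [274, 235, 43, 52])]
green_base [(0.87, [394, 227, 44, 46])]
purple_tray [(0.72, [338, 247, 35, 47])]
blue_tray [(0.93, [146, 268, 45, 45])]
mat [(0.7, [205, 268, 47, 45])]
tube_rack [(0.94, [315, 297, 87, 56])]
side [0.49668612 0.21488664 0.99242873] [[-0.86383358 -0.50340994 -0.01923477]
 [-0.3208113   0.57913665 -0.7494537 ]
 [ 0.388422   -0.64123254 -0.66177729]]
purple_box_center [(0.87, [153, 372, 71, 52]), (0.87, [235, 405, 67, 74]), (0.85, [160, 307, 62, 37])]
blue_box_center [(0.81, [306, 239, 50, 30])]
yellow_box_center [(0.88, [312, 221, 37, 33])]
green_box_center [(0.69, [233, 312, 45, 44])]
yellow_base [(0.69, [298, 252, 66, 33])]
green_base [(0.77, [219, 342, 83, 47])]
purple_tray [(0.57, [248, 274, 74, 55])]
blue_tray [(0.56, [341, 184, 58, 31])]
mat [(0.95, [314, 207, 59, 35])]
tube_rack [(0.65, [194, 230, 68, 63]), (0.55, [251, 276, 70, 52])]
```

View pics/scene0.png

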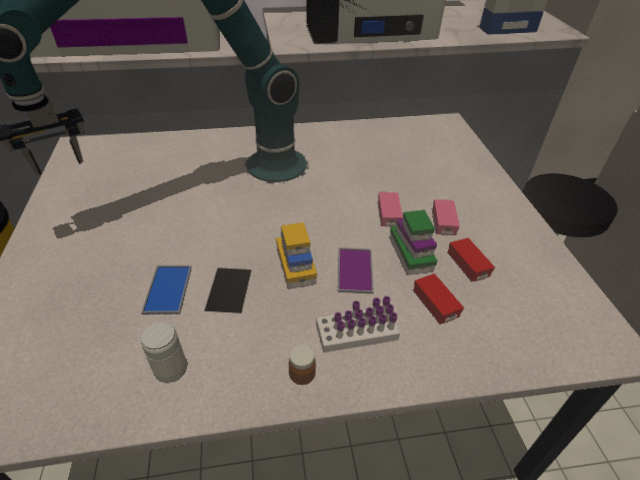

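View pics/side0.png

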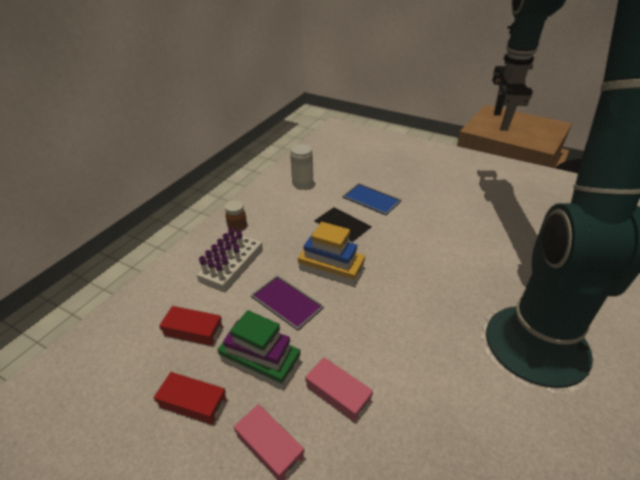

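Scene view: yellow/blue/yellow-base stack at (296,255) and green/purple/green-base stack at (415,240). The blue tray is at (168,290), the mat at (228,290) and the purple tray at (355,270). Look-alikes are the pink boxes at (390,208) and (445,217) and the red ones at (470,258) and (438,298). The wanted purple box is the one in the stack, at (415,235).

```bash
cat > h.py <<'E'
import cv2,numpy as np,pickle
from scipy.spatial.transform import Rotation as Ro
HUE={'purple':(138,158),'blue':(100,125),'yellow':(15,32),'green':(45,85)}
def pose(p,s=None):
    "camera->world rotation and centre"
    if 'R' in p: R=np.array(p['R']).T; return R,-R@np.array(p['t'])
    M=np.array(p['mount']); W=Ro.from_rotvec(s['orientation']).as_matrix()
    return W@M[:3,:3], W@M[:3,3]+np.array(s['position'])
def plane(p,px,z,s=None):
    R,c=pose(p,s)
    u=cv2.undistortPoints(np.float64(px).reshape(-1,1,2),p['camera_matrix'],p['dist_coeffs']).reshape(-1,2)
    d=np.c_[u,np.ones(len(u))]@R.T
    return (c+d*((z-c[2])/d[:,2])[:,None])[:,:2]
def mask(p,col,smin=90,vmin=40):
    h=cv2.cvtColor(p['color'],cv2.COLOR_RGB2HSV)
    if col=='black': return ((h[...,2]<60)*255).astype(np.uint8)
    a,b=HUE[col]; return cv2.inRange(h,(a,smin,vmin),(b,255,255))
def rect(xy):
    (x,y),(w,h),a=cv2.minAreaRect(np.float32(xy*1000))
    if w<h: w,h,a=h,w,a+90
    return round(x/1000,4),round(y/1000,4),round(w,1),round(h,1),round((a+90)%180-90,1)
def comps(m,amin=60):
    n,l,st,ce=cv2.connectedComponentsWithStats(m)
    return sorted([(st[i,4],st[i,:4],l==i) for i in range(1,n) if st[i,4]>amin],key=lambda v:-v[0])
E
python3 - <<'E'
from h import *
for n in('scene','side'):
    p=pickle.load(open(n+'0.pkl','rb'))
    for col,z in(('blue',.004),('purple',.004),('black',.003),('yellow',.125),('green',.125)):
        for a,b,m in comps(mask(p,col),150)[:6]:
            if not(180<b[1]<330): continue
            ys,xs=np.nonzero(m); print(n,col,a,b,rect(plane(p,np.c_[xs,ys],z)))
    for k,px in dict(scene=[('y',(295,231)),('g',(418,217))],side=[('y',(330,233)),('g',(257,325))])[n]:
        print(n,k,'top',plane(p,[px],.125))
E
```

```text
scene blue 1428 [144 267  45  44] (0.5475, -0.3347, 149.9, 84.5, -7.8)
scene blue 218 [287 252  25  14] (0.4904, 0.0231, 67.0, 41.3, -83.7)
scene purple 1196 [340 250  32  40] (0.549, 0.1689, 149.3, 83.0, -10.9)
scene purple 207 [411 239  26  13] (0.4827, 0.3893, 71.0, 43.5, -87.8)
scene black 1470 [205 268  45  45] (0.5745, -0.1765, 146.9, 90.8, -12.3)
scene yellow 617 [281 222  30  28] (0.5233, 0.0082, 96.8, 64.4, 4.8)
scene yellow 534 [276 237  41  46] (0.601, -0.0007, 160.3, 74.6, 5.4)
scene yellow 249 [  0 219  15  37] (0.4283, -0.7141, 138.8, 27.7, 0.1)
scene green 440 [404 211  30  22] (0.5118, 0.3417, 83.4, 60.4, -0.3)
scene green 377 [391 226  46  41] (0.5978, 0.2976, 155.2, 70.6, 4.9)
scene y top [[0.50734477 0.00944155]]
scene g top [[0.49615353 0.34520904]]
side blue 687 [346 185  52  27] (0.5521, -0.3349, 150.3, 80.7, -7.6)
side blue 372 [305 238  51  24] (0.5552, -0.0599, 137.5, 78.6, 8.1)
side purple 1465 [255 279  65  47] (0.5522, 0.1666, 149.4, 80.5, -11.3)
side black 12829 [520 188 120 153] (-0.0557, -0.3872, 710.4, 246.9, -88.1)
side black 4778 [487 308 105  79] (0.0014, 0.0164, 208.4, 178.2, -7.2)
side black 652 [316 208  54  33] (0.573, -0.1738, 143.4, 87.3, -12.9)
side yellow 782 [297 250  69  30] (0.4692, 0.094, 150.0, 89.1, 6.0)
side yellow 773 [311 220  40  29] (0.5123, 0.0155, 92.3, 86.7, 5.4)
side green 1098 [231 311  48  39] (0.5023, 0.3484, 82.7, 67.0, 0.8)
side green 561 [589 216  45  27] (-0.0763, -0.3281, 112.5, 93.6, -79.4)
side y top [[0.51376164 0.01346214]]
side g top [[0.50367303 0.33816458]]
```

Call:
send_rows:
  series:
    - [0, 0, 0.04, 0, 0, 0, 1]
    - [0.018, 0.044, 0.01, 0, 0, -0.033, 1]
    - [0.018, 0.044, 0.01, 0, 0, -0.033, 1]
    - [0.018, 0.044, 0.01, 0, 0, -0.033, 1]
    - [0.018, 0.044, 0.01, 0, 0, -0.033, 1]
    - [0.018, 0.044, 0.01, 0, 0, -0.033, 1]
    - [0.018, 0.044, 0, 0, 0, -0.033, 1]
    - [0.018, 0.044, 0, 0, 0, -0.033, 1]
    - [0.018, 0.044, 0, 0, 0, -0.033, 1]
    - [0.018, 0.044, 0, 0, 0, -0.033, 1]
    - [0.018, 0.044, 0, 0, 0, -0.033, 1]

```text
t: 2.2
position: [0.4458, -0.1424, 0.3086]
orientation: [3.135, 0.101, 0.007]
wrist_force: [1.2, 0.5, 0.5]
grip_width: 0.0915
```

```bash
cat >> h.py <<'E'
def st():
    from cell import read_state
    s=read_state(); W=Ro.from_rotvec(s['orientation']).as_matrix()
    print('t',round(s['t'],2),'pos',np.round(s['position'],4),'yaw',round(np.degrees(np.arctan2(W[1,0],W[0,0])),2),'tilt z',np.round(W[:,2],3),'g',round(s['grip_width'],4),'F',np.round(s['wrist_force'],1),'q7',round(s['qpos'][6],2))
    return s
def wrist(name):
    from cell import snapshot
    s=st(); p=snapshot('wrist'); cv2.imwrite(f'pics/{name}.png',p['color'][:,:,::-1]); pickle.dump((p,s),open(name+'.pkl','wb')); return p,s
E
python3 -c "
from h import *
p,s=wrist('w1');print(p['mount'],p['camera_matrix'])"
```

```text
t 2.2 pos [ 0.4458 -0.1424  0.3086] yaw 3.7 tilt z [ 0.004 -0.005 -1.   ] g 0.0915 F [1.2 0.5 0.5] q7 -1.3
[[ 1.59128850e-04 -9.64848439e-01 -2.62806895e-01  7.44714839e-02]
 [ 9.99999566e-01  3.94916924e-04 -8.44369771e-04 -3.14340814e-04]
 [ 9.18475746e-04 -2.62806646e-01  9.64848083e-01 -1.69769596e-01]
 [ 0.00000000e+00  0.00000000e+00  0.00000000e+00  1.00000000e+00]] [[427.28188789   0.         317.26979331]
 [  0.         427.28188789 237.12888099]
 [  0.           0.           1.        ]]
```

Call:
send_rows:
  series:
    - [0.016, 0.045, 0, 0, 0, 0, 1]
    - [0.016, 0.045, 0, 0, 0, 0, 1]
    - [0.016, 0.045, 0, 0, 0, 0, 1]
    - [0.01, 0.02, 0, 0, 0, 0, 1]
    - [0, 0, 0, 0, 0, 0, 1]

```text
t: 2.75
position: [0.5052, 0.021, 0.3103]
orientation: [3.138, 0.125, 0.016]
wrist_force: [0.3, 0.4, -0.1]
grip_width: 0.0919
```

```bash
python3 -c "
from h import *
p,s=wrist('w2')
for c,z in (('yellow',.125),('yellow',.045),('blue',.085)):
  for a,b,m in comps(mask(p,c),300)[:4]:
    ys,xs=np.nonzero(m);print(c,a,b,z,rect(plane(p,np.c_[xs,ys],z,s)))
"
```

```text
t 2.75 pos [0.5052 0.021  0.3103] yaw 4.57 tilt z [ 0.01  -0.001 -1.   ] g 0.0919 F [ 0.3  0.4 -0.1] q7 -1.67
yellow 9592 [289 111  82 155] 0.125 (0.5256, 0.0119, 130.6, 66.9, 5.2)
yellow 2044 [286 456 354  24] 0.125 (0.2386, -0.1645, 393.5, 20.8, -85.0)
yellow 1634 [553 362  46  78] 0.125 (0.3336, -0.2571, 104.0, 42.3, 22.5)
yellow 1628 [ 36 362  46  79] 0.125 (0.2919, 0.2691, 103.8, 42.4, -13.2)
yellow 9592 [289 111  82 155] 0.045 (0.5138, 0.0084, 160.0, 81.9, 5.2)
yellow 2044 [286 456 354  24] 0.045 (0.1624, -0.2077, 482.0, 25.5, -85.0)
yellow 1634 [553 362  46  78] 0.045 (0.2787, -0.3211, 127.4, 51.8, 22.5)
yellow 1628 [ 36 362  46  79] 0.045 (0.2276, 0.3235, 127.1, 52.0, -13.2)
blue 6494 [571 106  69 143] 0.085 (0.5558, -0.2727, 128.5, 69.7, -7.6)
blue 1644 [297 128  66  26] 0.085 (0.5658, 0.0149, 59.4, 22.4, -85.4)
blue 502 [298 249  62   9] 0.085 (0.4595, 0.0068, 59.0, 8.1, -85.5)
```

View pics/w2.png

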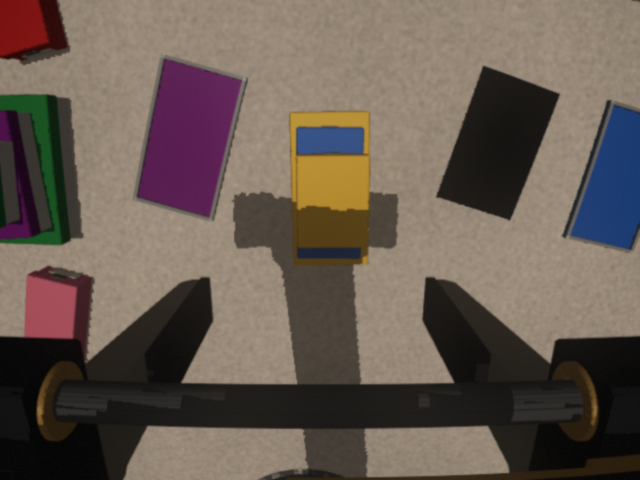

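The wrist view shows the yellow stack at (330,185), aligned with the image. The yellow top spans rows 154–248, blue ends show at rows 128–154 and 249–258, and the mat is at (497,142).

```bash
python3 -c "
from h import *
p,s=pickle.load(open('w2.pkl','rb'))
print('Y',rect(plane(p,[(296,154),(369,154),(367,248),(297,248)],.125,s)))
print('B',rect(plane(p,[(297,128),(363,128),(298,258),(361,258)],.085,s)))
print('mat',rect(plane(p,[(485,66),(558,94),(511,219),(437,196)],.003,s)))
m=[m for a,b,m in comps(mask(p,'purple'),300)];
for q in m: ys,xs=np.nonzero(q);print(rect(plane(p,np.c_[xs,ys],.004,s)))
"
```

```text
Y (0.5163, 0.0093, 80.4, 60.7, 4.5)
B (0.5158, 0.0102, 122.9, 61.2, 4.5)
mat (0.5751, -0.1758, 148.5, 93.5, -11.9)
(0.5523, 0.169, 154.6, 85.0, -11.6)
(0.4601, 0.3858, 73.1, 43.4, 8.0)
```

Call:
send_rows:
  series:
    - [0.011, -0.012, -0.03, 0, 0.01, 0.004, 1]
    - [0, 0, -0.045, 0, 0, 0, 1]
    - [0, 0, -0.045, 0, 0, 0, 1]
    - [0, 0, -0.02, 0, 0, 0, 1]
    - [0, 0, 0, 0, 0, 0, 1]

```text
t: 3.3
position: [0.5149, -0.0034, 0.1678]
orientation: [3.132, 0.112, 0.005]
wrist_force: [-0.7, -0.0, 0.2]
grip_width: 0.092
```

```bash
python3 -c "
from h import *
st()"
```

```text
t 3.3 pos [ 0.5149 -0.0034  0.1678] yaw 4.1 tilt z [ 0.003 -0.008 -1.   ] g 0.092 F [-0.7 -0.   0.2] q7 -1.72
```

Call:
send_rows:
  series:
    - [0.001, 0.012, 0, 0.006, 0, 0.01, 1]
    - [0, 0, 0, 0, 0, 0, 1]

```text
t: 3.5
position: [0.5164, 0.007, 0.1692]
orientation: [3.137, 0.124, 0.007]
wrist_force: [0.4, -0.2, 0.0]
grip_width: 0.0921
```

```bash
python3 -c "
from h import *
st();wrist('w3')"
```

```text
t 3.5 pos [0.5164 0.007  0.1692] yaw 4.51 tilt z [ 0.004 -0.002 -1.   ] g 0.0921 F [ 0.4 -0.2  0. ] q7 -1.73
t 3.5 pos [0.5164 0.007  0.1692] yaw 4.51 tilt z [ 0.004 -0.002 -1.   ] g 0.0921 F [ 0.4 -0.2  0. ] q7 -1.73
```

Call:
send_rows:
  series:
    - [0, 0.002, -0.04, 0, 0, 0.005, 1]
    - [0, 0, -0.034, 0, 0, 0, 1]
    - [0, 0, 0, 0, 0, 0, 1]

```text
t: 3.85
position: [0.5216, 0.0073, 0.0996]
orientation: [3.133, 0.128, 0.028]
wrist_force: [-1.2, -0.4, -0.6]
grip_width: 0.0915
```

Call:
send_rows:
  series:
    - [0, 0, 0, 0, 0, 0, 0.5]
    - [0, 0, 0, 0, 0, 0, 0.5]
    - [0, 0, 0, 0, 0, 0, 0.5]
    - [0, 0, 0, 0, 0, 0, 0.5]
    - [0, 0, 0, 0, 0, 0, 0.5]
    - [0, 0, 0, 0, 0, 0, 0.5]
  squeeze: 25

```text
t: 4.45
position: [0.5262, 0.0073, 0.1071]
orientation: [3.132, 0.128, 0.045]
wrist_force: [0.4, -0.1, -2.1]
grip_width: 0.0616
```

```bash
python3 -c "
from h import *
s=st();print(s['qpos'],s['qvel'])
from cell import snapshot
p=snapshot('side');cv2.imwrite('pics/s1.png',cv2.resize(p['color'][150:330,220:460,::-1],None,fx=3,fy=3));st()"
```

```text
t 4.45 pos [0.5262 0.0073 0.1071] yaw 4.69 tilt z [ 0.029 -0.005 -1.   ] g 0.0616 F [ 0.4 -0.1 -2.1] q7 -1.79
[ 0.23540363  0.42807688 -0.38660767  1.99401958  0.24891638  0.73454498
 -1.79015892] [ 5.14215949e-04 -5.64066050e-03 -9.04827364e-05  7.53602203e-04
  1.79894208e-04  4.18374925e-03  1.26679109e-03]
t 4.5 pos [0.5261 0.0073 0.107 ] yaw 4.69 tilt z [ 0.029 -0.005 -1.   ] g 0.0615 F [-0.5  0.2 -1.2] q7 -1.79
```

View pics/s1.png

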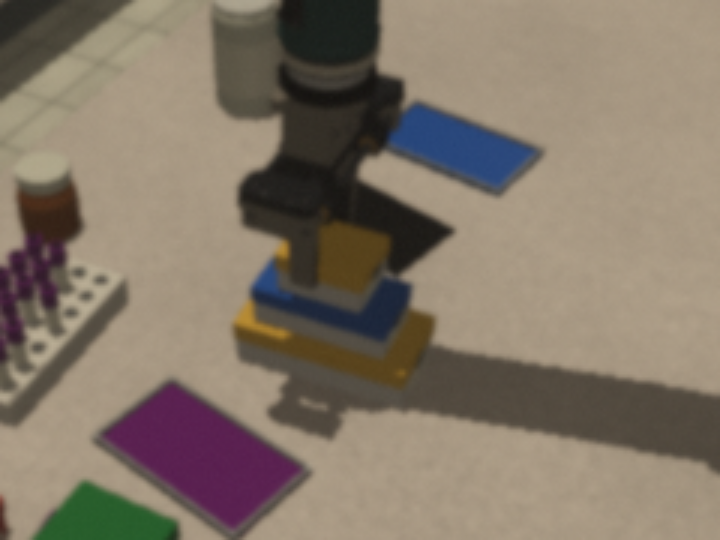

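Gripped too high: each row drifts by about 1 mm in z and x, with a slight tilt. I'll re-open, go lower with a bias correction, and re-grip.

Call:
send_rows:
  series:
    - [-0.001, 0, -0.001, 0, 0.004, 0, 1]
    - [-0.001, 0, -0.001, 0, 0.004, 0, 1]
    - [-0.001, 0, -0.001, 0, 0.004, 0, 1]
    - [-0.005, 0.001, -0.007, 0.003, 0.017, 0, 1]
    - [-0.005, 0.001, -0.007, 0.002, 0.015, 0, 1]
    - [-0.001, 0, -0.001, 0, 0.003, 0, 1]

```text
t: 5.1
position: [0.5111, 0.0095, 0.0877]
orientation: [-3.138, -0.128, 0.034]
wrist_force: [0.1, 0.3, -0.1]
grip_width: 0.092
```

```bash
python3 -c "
from h import *
s=st()"
```

```text
t 5.1 pos [0.5111 0.0095 0.0877] yaw 4.69 tilt z [-0.022  0.    -1.   ] g 0.092 F [ 0.1  0.3 -0.1] q7 -1.79
```

Call:
send_rows:
  series:
    - [0.005, 0, 0.005, 0, -0.022, 0, 1]
    - [0, 0, 0, 0, 0, 0, 0.8]
    - [0, 0, 0, 0, 0, 0, 0.6]

```text
t: 5.4
position: [0.5162, 0.0096, 0.0925]
orientation: [-3.139, -0.129, -0.002]
wrist_force: [-0.7, 0.4, 0.7]
grip_width: 0.0777
```

```bash
python3 -c "
from h import *
s=st()"
```

```text
t 5.4 pos [0.5162 0.0096 0.0925] yaw 4.7 tilt z [ 0.001  0.    -1.   ] g 0.0777 F [-0.7  0.4  0.7] q7 -1.79
```

Perfect; close.

Call:
send_rows:
  series:
    - [0, 0, 0, 0, 0, 0, 0.4]
    - [0, 0, 0, 0, 0, 0, 0.4]
    - [0, 0, 0, 0, 0, 0, 0.4]
    - [0, 0, 0, 0, 0, 0, 0.4]

```text
t: 5.8
position: [0.5165, 0.0094, 0.093]
orientation: [3.139, 0.128, 0.003]
wrist_force: [0.1, -0.5, -1.5]
grip_width: 0.0618
```

```bash
python3 -c "
from h import *
s=st()"
```

```text
t 5.8 pos [0.5165 0.0094 0.093 ] yaw 4.68 tilt z [ 0.002 -0.    -1.   ] g 0.0618 F [ 0.1 -0.5 -1.5] q7 -1.79
```

Call:
send_rows:
  series:
    - [0, 0, 0.015, 0, 0, 0, 0.4]
    - [0, 0, 0.03, 0, 0, 0, 0.4]
    - [0, 0, 0.03, 0, 0, 0, 0.4]
    - [0.01, -0.03, 0, 0, 0, 0, 0.4]
    - [0.012, -0.04, 0, 0, 0, 0, 0.4]
    - [0.012, -0.04, 0, 0, 0, 0, 0.4]
    - [0.012, -0.04, -0.01, 0, 0, 0, 0.4]
    - [0.012, -0.035, -0.02, 0, 0, 0, 0.4]
    - [0, 0, 0, 0, 0, 0, 0.4]

```text
t: 6.7
position: [0.573, -0.1811, 0.1391]
orientation: [3.138, 0.138, -0.001]
wrist_force: [-1.0, -1.1, -3.0]
grip_width: 0.0623
```

```bash
python3 -c "
from h import *
s=st()"
```

```text
t 6.7 pos [ 0.573  -0.1811  0.1391] yaw 5.05 tilt z [-0.001 -0.001 -1.   ] g 0.0623 F [-1.  -1.1 -3. ] q7 -1.4
```

Call:
send_rows:
  series:
    - [0, 0.004, -0.04, 0, 0, 0, 0.4]
    - [0, 0, -0.04, 0, 0, 0, 0.4]
    - [0, 0, -0.025, 0, 0, 0, 0.4]
    - [0, 0, -0.008, 0, 0, 0, 0.4]
    - [0, 0, 0, 0, 0, 0, 0.4]

```text
t: 7.2
position: [0.5724, -0.1768, 0.0222]
orientation: [-3.138, -0.134, 0.001]
wrist_force: [0.7, -0.3, -1.2]
grip_width: 0.0617
```

```bash
python3 -c "
from h import *
s=st()"
```

```text
t 7.2 pos [ 0.5724 -0.1768  0.0222] yaw 4.89 tilt z [-0.001  0.    -1.   ] g 0.0617 F [ 0.7 -0.3 -1.2] q7 -1.47
```

Call:
send_rows:
  series:
    - [0, 0, -0.006, 0, 0, 0, 0.4]
    - [0, 0, -0.003, 0, 0, 0, 0.4]
    - [0, 0, -0.0015, 0, 0, 0, 0.4]
    - [0, 0, 0, 0, 0, 0, 0.4]

```text
t: 7.6
position: [0.5753, -0.1766, 0.0151]
orientation: [3.137, 0.135, 0.008]
wrist_force: [1.3, -0.4, -1.9]
grip_width: 0.0619
```

```bash
python3 -c "
from h import *
s=st()"
```

```text
t 7.6 pos [ 0.5753 -0.1766  0.0151] yaw 4.94 tilt z [ 0.005 -0.001 -1.   ] g 0.0619 F [ 1.3 -0.4 -1.9] q7 -1.47
```

Call:
send_rows:
  series:
    - [-0.001, 0, -0.004, 0, 0.004, 0, 0.4]
    - [0, 0, -0.002, 0, 0.001, 0, 0.4]

```text
t: 7.8
position: [0.5751, -0.1769, 0.011]
orientation: [3.137, 0.135, 0.002]
wrist_force: [-6.2, 0.8, 13.7]
grip_width: 0.0621
```

```bash
python3 -c "
from h import *
s=st()"
```

```text
t 7.8 pos [ 0.5751 -0.1769  0.011 ] yaw 4.92 tilt z [ 0.002 -0.002 -1.   ] g 0.0621 F [-6.2  0.8 13.7] q7 -1.47
```

Call:
send_rows:
  series:
    - [0, 0, 0, 0, 0, 0, 0.7]
    - [0, 0, 0, 0, 0, 0, 1]
    - [0, 0, 0, 0, 0, 0, 1]
    - [0, 0, 0.02, 0, 0, 0, 1]
    - [0, 0, 0.045, 0, 0, 0, 1]
    - [0, 0, 0.045, 0, 0, 0, 1]
    - [-0.005, 0.02, 0.045, 0, 0, 0, 1]
    - [-0.014, 0.045, 0, 0, 0, 0, 1]
    - [-0.014, 0.045, 0, 0, 0, 0, 1]
    - [-0.014, 0.045, 0, 0, 0, 0, 1]
    - [-0.008, 0.025, 0, 0, 0, 0, 1]
    - [0, 0, 0, 0, 0, 0, 1]

```text
t: 9.0
position: [0.5184, 0.0071, 0.1737]
orientation: [3.136, 0.127, 0.014]
wrist_force: [-0.0, -0.1, 1.2]
grip_width: 0.0919
```

```bash
python3 -c "
from h import *
p,s=wrist('w4')
for c,z in (('yellow',.045),('yellow',.043),('blue',.085)):
  for a,b,m in comps(mask(p,c),2000)[:4]:
    ys,xs=np.nonzero(m);print(c,a,b,z,rect(plane(p,np.c_[xs,ys],z,s)))
"
```

```text
t 9.0 pos [0.5184 0.0071 0.1737] yaw 4.65 tilt z [ 0.009 -0.003 -1.   ] g 0.0919 F [-0.  -0.1  1.2] q7 -1.73
yellow 9859 [519 116 102 112] 0.045 (0.5751, -0.1703, 80.1, 69.3, 4.8)
yellow 5064 [255 122 117 213] 0.045 (0.5141, 0.0088, 159.2, 79.9, 5.5)
yellow 2157 [287 455 353  25] 0.045 (0.3062, -0.1494, 331.0, 18.7, -85.2)
yellow 9859 [519 116 102 112] 0.043 (0.575, -0.1715, 80.6, 69.8, 4.8)
yellow 5064 [255 122 117 213] 0.043 (0.5136, 0.0087, 160.3, 80.4, 5.5)
yellow 2157 [287 455 353  25] 0.043 (0.3043, -0.1505, 333.2, 18.8, -85.2)
blue 17949 [262 148 100 188] 0.085 (0.5166, 0.0109, 123.1, 60.5, 4.4)
```

View pics/w4.png

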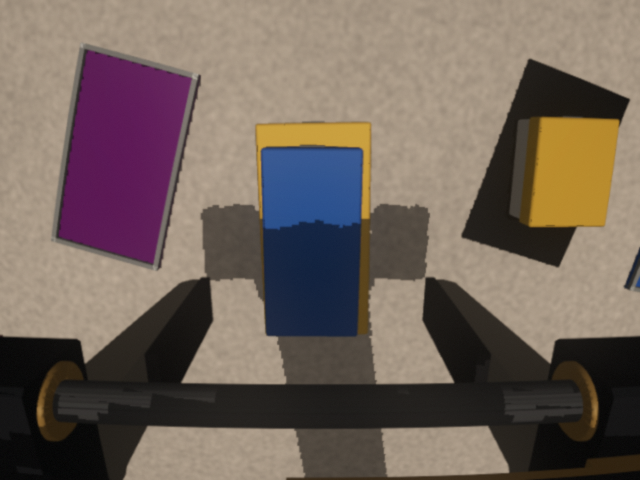

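Blue is now clear in the stack, spanning (262–362, 148–335), and yellow sits on the mat at (570,170). Going down for blue.

Call:
send_rows:
  series:
    - [-0.002, 0.003, -0.03, 0.002, 0.008, 0, 1]
    - [0, 0, -0.04, 0, 0, 0, 1]
    - [0, 0, -0.035, 0, 0, 0, 1]
    - [0, 0, 0, 0, 0, 0, 1]

```text
t: 9.45
position: [0.5209, 0.0019, 0.0673]
orientation: [3.135, 0.113, 0.013]
wrist_force: [-0.3, 0.1, 0.1]
grip_width: 0.0917
```

```bash
python3 -c "
from h import *
s=st()"
```

```text
t 9.45 pos [0.5209 0.0019 0.0673] yaw 4.12 tilt z [ 0.008 -0.005 -1.   ] g 0.0917 F [-0.3  0.1  0.1] q7 -1.82
```

Call:
send_rows:
  series:
    - [-0.002, 0.008, -0.001, 0.004, 0.004, 0.006, 1]
    - [-0.002, 0, -0.01, 0, 0.004, 0, 1]
    - [0, 0, 0, 0, 0, 0, 0.8]

```text
t: 9.75
position: [0.5191, 0.0081, 0.058]
orientation: [3.138, 0.117, 0.005]
wrist_force: [0.5, 0.4, -0.5]
grip_width: 0.086
```

```bash
python3 -c "
from h import *
s=st()"
```

```text
t 9.75 pos [0.5191 0.0081 0.058 ] yaw 4.27 tilt z [ 0.003 -0.001 -1.   ] g 0.086 F [ 0.5  0.4 -0.5] q7 -1.83
```

Call:
send_rows:
  series:
    - [-0.002, 0.002, -0.003, 0, 0.002, 0.004, 0.8]
    - [0, 0, 0, 0, 0, 0, 0.4]
    - [0, 0, 0, 0, 0, 0, 0.4]
    - [0, 0, 0, 0, 0, 0, 0.4]
    - [0, 0, 0, 0, 0, 0, 0.4]
    - [0, 0, 0, 0, 0, 0, 0.4]
  squeeze: 30

```text
t: 10.35
position: [0.5187, 0.0101, 0.0575]
orientation: [3.137, 0.124, 0.009]
wrist_force: [-0.2, -0.9, -1.3]
grip_width: 0.0619
```

```bash
python3 -c "
from h import *
s=st()"
```

```text
t 10.35 pos [0.5187 0.0101 0.0575] yaw 4.52 tilt z [ 0.006 -0.002 -1.   ] g 0.0619 F [-0.2 -0.9 -1.3] q7 -1.83
```

Call:
send_rows:
  series:
    - [0, 0, 0.015, 0, 0.005, 0, 0.4]
    - [0, 0, 0.035, 0, 0, 0, 0.4]
    - [0, 0, 0.03, 0, 0, 0, 0.4]
    - [0.004, -0.035, 0, 0, 0, -0.025, 0.4]
    - [0.004, -0.045, 0, 0, 0, -0.027, 0.4]
    - [0.004, -0.045, 0, 0, 0, -0.027, 0.4]
    - [0.004, -0.045, 0, 0, 0, -0.027, 0.4]
    - [0.004, -0.045, 0, 0, 0, -0.027, 0.4]
    - [0.004, -0.045, 0, 0, 0, -0.027, 0.4]
    - [0.004, -0.045, 0, 0, 0, -0.027, 0.4]
    - [0.004, -0.03, 0, 0, 0, -0.025, 0.4]
    - [0, 0, 0, 0, 0, 0, 0.4]

```text
t: 11.55
position: [0.5461, -0.3368, 0.1396]
orientation: [3.133, -0.212, -0.003]
wrist_force: [-1.4, 0.3, -1.9]
grip_width: 0.0616
```

```bash
python3 -c "
from h import *
p,s=wrist('w5')
for c,z in (('blue',.004),):
  for a,b,m in comps(mask(p,c),1000)[:4]:
    ys,xs=np.nonzero(m);print(c,a,b,z,rect(plane(p,np.c_[xs,ys],z,s)))
"
```

```text
t 11.55 pos [ 0.5461 -0.3368  0.1396] yaw -7.74 tilt z [-0.002 -0.002 -1.   ] g 0.0616 F [-1.4  0.3 -1.9] q7 -1.34
blue 43606 [227 110 181 275] 0.004 (0.5198, -0.3329, 217.2, 131.3, -7.8)
blue 5857 [242 428 150  40] 0.004 (0.3465, -0.3088, 130.0, 43.8, 82.3)
```

View pics/w5.png

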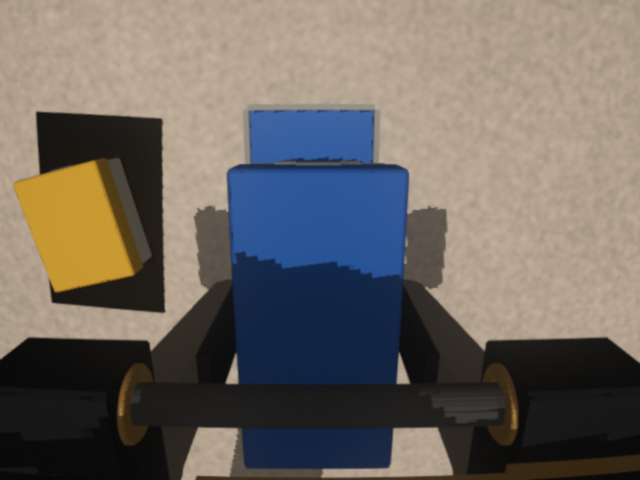

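Blue is held at (318,310), with the blue tray's far edge at (250–375,108) ahead of it. I'll check the tray centre from that edge.

```bash
python3 -c "
from h import *
p,s=pickle.load(open('w5.pkl','rb'))
e=plane(p,[(250,110),(375,110)],.004,s);m=e.mean(0);a=np.radians(-7.7)
print(e,m-.0775*np.array([np.cos(a),np.sin(a)]))
print('box', rect(plane(p,[(230,168),(407,168),(245,467),(391,467)],.1396-.0125+.04,s)))
"
```

```text
[[ 0.63375247 -0.30130043]
 [ 0.62208416 -0.38688874]] [ 0.55111712 -0.33371066]
box (0.5439, -0.3363, 123.8, 61.2, -7.8)
```

Call:
send_rows:
  series:
    - [0.005, 0.001, -0.03, 0, 0, 0, 0.4]
    - [0, 0, -0.035, 0, 0, 0, 0.4]
    - [0, 0, -0.025, 0, 0, 0, 0.4]
    - [0, 0, 0, 0, 0, 0, 0.4]

```text
t: 12.0
position: [0.5523, -0.3265, 0.0476]
orientation: [-3.132, 0.198, 0.002]
wrist_force: [0.4, 0.3, -1.9]
grip_width: 0.0613
```

```bash
python3 -c "
from h import *
s=st()"
```

```text
t 12.0 pos [ 0.5523 -0.3265  0.0476] yaw -7.23 tilt z [-0.001  0.004 -1.   ] g 0.0613 F [ 0.4  0.3 -1.9] q7 -1.38
```

Call:
send_rows:
  series:
    - [0.001, -0.008, -0.005, -0.004, 0, -0.008, 0.4]
    - [0, 0, -0.012, 0, 0, 0, 0.4]
    - [0, 0, -0.006, 0, 0, 0, 0.4]
    - [0, 0, 0, 0, 0, 0, 0.4]

```text
t: 12.4
position: [0.556, -0.3329, 0.0264]
orientation: [3.134, -0.206, 0.005]
wrist_force: [0.8, 0.4, -2.8]
grip_width: 0.0618
```

```bash
python3 -c "
from h import *
s=st()"
```

```text
t 12.4 pos [ 0.556  -0.3329  0.0264] yaw -7.51 tilt z [ 0.003 -0.001 -1.   ] g 0.0618 F [ 0.8  0.4 -2.8] q7 -1.38
```

Call:
send_rows:
  series:
    - [-0.003, -0.001, -0.006, 0, 0.003, 0, 0.4]
    - [0, 0, -0.003, 0, 0, 0, 0.4]
    - [0, 0, -0.002, 0, 0.001, 0, 0.4]

```text
t: 12.7
position: [0.5537, -0.3346, 0.0163]
orientation: [3.132, -0.206, 0.002]
wrist_force: [-2.2, 0.4, 8.3]
grip_width: 0.0616
```

```bash
python3 -c "
from h import *
s=st()"
```

```text
t 12.7 pos [ 0.5537 -0.3346  0.0163] yaw -7.52 tilt z [ 0.001 -0.003 -1.   ] g 0.0616 F [-2.2  0.4  8.3] q7 -1.38
```

Call:
send_rows:
  series:
    - [0, 0, 0, 0, 0, 0, 0.7]
    - [0, 0, 0, 0, 0, 0, 1]
    - [0, 0, 0, 0, 0, 0, 1]
    - [0, 0, 0.02, 0, 0, 0, 1]
    - [0, 0, 0.045, 0, 0, 0, 1]
    - [0, 0, 0.045, 0, 0, 0, 1]
    - [0.004, 0.035, 0.02, 0, 0, 0.04, 1]
    - [0.006, 0.04, 0, 0, 0, 0.06, 1]
    - [0.006, 0.04, 0, 0, 0, 0.06, 1]
    - [0.006, 0.04, 0, 0, 0, 0.056, 1]
    - [0, 0, 0, 0, 0, 0, 1]

```text
t: 13.8
position: [0.5769, -0.1769, 0.1556]
orientation: [3.132, 0.138, 0.016]
wrist_force: [0.0, 0.3, -0.3]
grip_width: 0.0918
```

```bash
python3 -c "
from h import *
p,s=wrist('w6')
for c,z in (('blue',.044),('yellow',.043),('yellow',.045),('purple',.004)):
  for a,b,m in comps(mask(p,c),1000)[:4]:
    ys,xs=np.nonzero(m);print(c,a,b,z,rect(plane(p,np.c_[xs,ys],z,s)))
"
```

```text
t 13.8 pos [ 0.5769 -0.1769  0.1556] yaw 5.06 tilt z [ 0.01  -0.006 -1.   ] g 0.0918 F [ 0.   0.3 -0.3] q7 -1.41
blue 15093 [452 166 143 190] 0.044 (0.5666, -0.3212, 127.2, 87.7, -7.7)
yellow 17697 [  0 185 127 180] 0.043 (0.5274, 0.0056, 137.8, 89.5, 5.3)
yellow 10582 [268 175  97 118] 0.043 (0.5763, -0.1768, 82.8, 64.0, 5.7)
yellow 2094 [286 455 354  25] 0.043 (0.3808, -0.3266, 315.0, 17.6, -85.0)
yellow 1725 [ 37 362  46  79] 0.043 (0.4212, 0.0185, 82.4, 33.9, -12.9)
yellow 17697 [  0 185 127 180] 0.045 (0.5283, 0.0044, 136.8, 88.9, 5.3)
yellow 10582 [268 175  97 118] 0.045 (0.5768, -0.1767, 82.2, 63.6, 5.7)
yellow 2094 [286 455 354  25] 0.045 (0.3827, -0.3254, 312.8, 17.5, -85.0)
yellow 1725 [ 37 362  46  79] 0.045 (0.4228, 0.0172, 81.8, 33.7, -12.9)
```

View pics/w6.png

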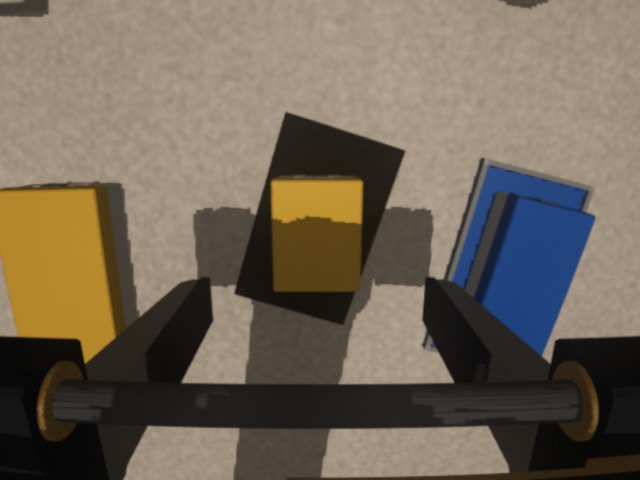

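Blue lies in its tray at (530,270) and yellow on the mat at (317,235). Going down for yellow.

Call:
send_rows:
  series:
    - [-0.001, 0, -0.03, 0.004, 0.008, 0, 1]
    - [0, 0, -0.04, 0, 0, 0, 1]
    - [0, 0, -0.035, 0, 0, 0, 1]
    - [0, 0, -0.01, 0, 0, 0, 1]
    - [0, 0, 0, 0, 0, 0, 1]

```text
t: 14.35
position: [0.5765, -0.188, 0.0401]
orientation: [3.128, 0.119, 0.011]
wrist_force: [0.4, 0.2, -0.5]
grip_width: 0.0919
```

```bash
python3 -c "
from h import *
s=st()"
```

```text
t 14.35 pos [ 0.5765 -0.188   0.0401] yaw 4.35 tilt z [ 0.007 -0.011 -1.   ] g 0.0919 F [ 0.4  0.2 -0.5] q7 -1.47
```

Call:
send_rows:
  series:
    - [-0.001, 0.011, 0.001, 0.011, 0.005, 0.01, 1]
    - [0, 0, -0.01, 0, 0.001, 0, 1]
    - [0, 0, -0.01, 0, 0.001, 0, 1]
    - [0, 0, 0, 0, 0, 0, 1]

```text
t: 14.75
position: [0.5784, -0.1782, 0.0244]
orientation: [3.137, 0.133, 0.011]
wrist_force: [0.2, 0.2, 0.7]
grip_width: 0.0922
```

```bash
python3 -c "
from h import *
s=st()"
```

```text
t 14.75 pos [ 0.5784 -0.1782  0.0244] yaw 4.85 tilt z [ 0.007 -0.002 -1.   ] g 0.0922 F [0.2 0.2 0.7] q7 -1.47
```

Call:
send_rows:
  series:
    - [-0.003, 0.001, -0.008, 0.001, 0.006, 0, 0.9]
    - [0, 0, -0.003, 0, 0.001, 0, 0.8]
    - [0, 0, 0, 0, 0, 0, 0.4]
    - [0, 0, 0, 0, 0, 0, 0.4]
    - [0, 0, 0, 0, 0, 0, 0.4]
    - [0, 0, 0, 0, 0, 0, 0.4]
    - [0, 0, 0, 0, 0, 0, 0.4]

```text
t: 15.45
position: [0.5757, -0.1773, 0.0131]
orientation: [3.138, 0.133, 0.0]
wrist_force: [-0.0, -0.4, -0.9]
grip_width: 0.0619
```

```bash
python3 -c "
from h import *
s=st()"
```

```text
t 15.45 pos [ 0.5757 -0.1773  0.0131] yaw 4.84 tilt z [ 0.    -0.001 -1.   ] g 0.0619 F [-0.  -0.4 -0.9] q7 -1.48
```

Call:
send_rows:
  series:
    - [0, 0, 0.015, 0, 0, 0, 0.4]
    - [0, 0, 0.04, 0, 0, 0, 0.4]
    - [0, 0, 0.04, 0, 0, 0, 0.4]
    - [-0.01, 0.03, 0, 0, 0, 0, 0.4]
    - [-0.013, 0.04, 0, 0, 0, 0.004, 0.4]
    - [-0.013, 0.04, 0, 0, 0, 0.004, 0.4]
    - [-0.013, 0.04, 0, 0, 0, 0, 0.4]
    - [-0.011, 0.03, 0, 0, 0, 0, 0.4]
    - [0, 0, 0, 0, 0, 0, 0.4]

```text
t: 16.35
position: [0.5133, 0.0067, 0.1205]
orientation: [3.135, 0.139, 0.013]
wrist_force: [0.4, -0.1, -1.5]
grip_width: 0.062
```

```bash
python3 -c "
from h import *
p,s=wrist('w7')"
```

```text
t 16.35 pos [0.5133 0.0067 0.1205] yaw 5.09 tilt z [ 0.008 -0.003 -1.   ] g 0.062 F [ 0.4 -0.1 -1.5] q7 -1.76
```

Call:
send_rows:
  series:
    - [0, 0.004, -0.02, 0.003, 0.008, 0, 0.4]
    - [0, 0, -0.02, 0, 0, 0, 0.4]
    - [0, 0, -0.012, 0, 0, 0, 0.4]
    - [0, 0, 0, 0, 0, 0, 0.4]

```text
t: 16.8
position: [0.5175, 0.0043, 0.0706]
orientation: [3.134, 0.129, 0.012]
wrist_force: [0.1, 0.9, -1.1]
grip_width: 0.0618
```

```bash
python3 -c "
from h import *
s=st()"
```

```text
t 16.8 pos [0.5175 0.0043 0.0706] yaw 4.71 tilt z [ 0.008 -0.004 -1.   ] g 0.0618 F [ 0.1  0.9 -1.1] q7 -1.81
```

Call:
send_rows:
  series:
    - [-0.004, 0.005, -0.005, 0.004, 0.008, 0.008, 0.4]
    - [0, 0, -0.006, 0, 0.001, 0, 0.4]
    - [-0.001, 0, -0.003, 0, 0.001, 0, 0.4]

```text
t: 17.1
position: [0.5139, 0.0082, 0.0573]
orientation: [3.138, 0.139, -0.001]
wrist_force: [0.1, -0.1, -1.9]
grip_width: 0.0621
```

```bash
python3 -c "
from h import *
s=st()"
```

```text
t 17.1 pos [0.5139 0.0082 0.0573] yaw 5.06 tilt z [-0.    -0.001 -1.   ] g 0.0621 F [ 0.1 -0.1 -1.9] q7 -1.81
```

Call:
send_rows:
  series:
    - [0, 0, -0.002, 0, 0, 0, 0.4]
    - [0, 0, -0.0015, 0, 0, 0, 0.4]

```text
t: 17.3
position: [0.514, 0.0082, 0.055]
orientation: [3.137, 0.138, -0.001]
wrist_force: [-6.9, -0.8, 25.2]
grip_width: 0.0619
```

```bash
python3 -c "
from h import *
s=st()"
```

```text
t 17.3 pos [0.514  0.0082 0.055 ] yaw 5.05 tilt z [-0.    -0.001 -1.   ] g 0.0619 F [-6.9 -0.8 25.2] q7 -1.82
```

Call:
send_rows:
  series:
    - [0, 0, 0.0005, 0, 0, 0, 0.7]
    - [0, 0, 0, 0, 0, 0, 1]
    - [0, 0, 0, 0, 0, 0, 1]
    - [0, 0, 0.02, 0, 0, 0, 1]
    - [0, 0, 0.045, 0, 0, 0, 1]
    - [0, 0, 0.045, 0, 0, 0, 1]
    - [0, 0, 0.045, 0, 0, 0, 1]
    - [0, 0.02, 0.04, 0, 0, 0, 1]
    - [-0.002, 0.045, 0.01, 0, 0, 0, 1]
    - [-0.002, 0.045, 0, 0, 0, 0, 1]
    - [-0.002, 0.045, 0, 0, 0, 0, 1]
    - [-0.002, 0.045, 0, 0, 0, 0, 1]

```text
t: 18.5
position: [0.5069, 0.2066, 0.2717]
orientation: [3.137, 0.112, 0.011]
wrist_force: [0.9, -0.0, -0.2]
grip_width: 0.092
```

Call:
send_rows:
  series:
    - [-0.002, 0.045, 0, 0, 0, 0, 1]
    - [-0.002, 0.045, 0, 0, 0, 0, 1]
    - [-0.002, 0.035, 0, 0, 0, 0, 1]
    - [0, 0, 0, 0, 0, 0, 1]

```text
t: 18.9
position: [0.4974, 0.3435, 0.2722]
orientation: [-3.137, -0.125, -0.012]
wrist_force: [0.4, -0.2, 0.1]
grip_width: 0.0919
```

```bash
python3 -c "
from h import *
p,s=wrist('w8')
for c,z in (('green',.125),('green',.045),('purple',.085),('purple',.004),('yellow',.085),('yellow',.045)):
  for a,b,m in comps(mask(p,c),300)[:4]:
    ys,xs=np.nonzero(m);print(c,a,b,z,rect(plane(p,np.c_[xs,ys],z,s)))
"
```

```text
t 18.9 pos [0.4974 0.3435 0.2722] yaw 4.55 tilt z [ 0.008  0.002 -1.   ] g 0.0919 F [ 0.4 -0.2  0.1] q7 -2.35
green 10808 [278 103  92 167] 0.125 (0.5229, 0.3431, 125.7, 64.6, 2.7)
green 10808 [278 103  92 167] 0.045 (0.5109, 0.3415, 157.4, 80.8, 2.7)
purple 11967 [431  72 126 167] 0.085 (0.5556, 0.2009, 126.0, 69.0, -11.6)
purple 2186 [279 123  75  35] 0.085 (0.5566, 0.3499, 60.2, 27.6, -82.4)
purple 390 [290 260  68  10] 0.085 (0.4517, 0.3353, 59.1, 8.3, -85.4)
purple 11967 [431  72 126 167] 0.004 (0.5523, 0.1672, 154.5, 84.6, -11.6)
purple 2186 [279 123  75  35] 0.004 (0.5535, 0.35, 73.8, 33.9, -82.4)
purple 390 [290 260  68  10] 0.004 (0.4248, 0.3321, 72.4, 10.2, -85.4)
yellow 4828 [593 135  47 157] 0.085 (0.5144, 0.077, 149.1, 47.0, 15.5)
yellow 2027 [287 455 353  25] 0.085 (0.2287, 0.1572, 394.4, 21.4, -84.9)
yellow 1702 [553 362  46  79] 0.085 (0.3243, 0.0647, 104.5, 42.8, 22.5)
yellow 1678 [ 36 362  47  79] 0.085 (0.281, 0.5942, 105.3, 43.0, -14.2)
yellow 4828 [593 135  47 157] 0.045 (0.5081, 0.0465, 165.7, 52.3, 15.5)
yellow 2027 [287 455 353  25] 0.045 (0.1905, 0.1357, 438.6, 23.8, -84.9)
yellow 1702 [553 362  46  79] 0.045 (0.2968, 0.0328, 116.1, 47.6, 22.5)
yellow 1678 [ 36 362  47  79] 0.045 (0.2486, 0.6215, 117.0, 47.8, -14.2)
```

View pics/w8.png

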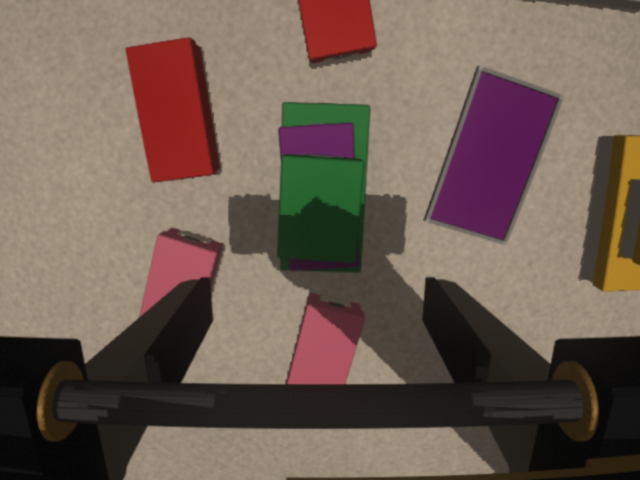

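The wrist view shows the green lid at (320,208), with purple ends at (316,140) and (325,265) slightly turned. The purple tray is at (495,155). Pink and red look-alikes are on the bench only. I'll get the corner fits.

```bash
python3 -c "
from h import *
p,s=pickle.load(open('w8.pkl','rb'))
g=plane(p,[(282,156),(364,158),(361,262),(278,259)],.125,s);print('G',rect(g));
q=plane(p,[(279,128),(353,123),(289,269),(360,269)],.085,s);print('P',rect(q));print(np.round(q,4))
im=cv2.resize(p['color'][90:290,250:400,::-1],None,fx=4,fy=4,interpolation=cv2.INTER_CUBIC)[:600*1];
im=cv2.resize(np.clip(p['color'][95:285,255:395,::-1].astype(int)*2,0,255).astype(np.uint8),None,fx=3,fy=3);cv2.imwrite('pics/c8.png',im)
"
```

```text
G (0.5081, 0.3419, 80.2, 64.8, 2.4)
P (0.5076, 0.3428, 125.5, 62.6, 8.3)
[[0.5654 0.3811]
 [0.5742 0.3214]
 [0.4451 0.3653]
 [0.4501 0.3027]]
```

View pics/c8.png

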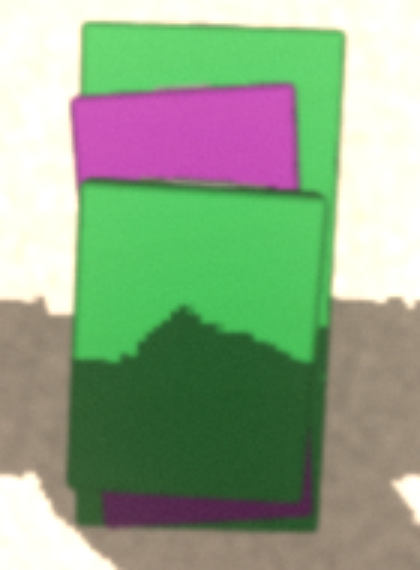

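```bash
python3 -c "
from h import *
p,s=pickle.load(open('w8.pkl','rb'))
f=lambda c,z:print(rect(plane(p,np.array(c)/3+[255,95],z,s)))
f([(84,182),(323,195),(303,500),(70,487)],.125)
f([(74,97),(293,86),(103,524),(312,515)],.085)
"
```

```text
(0.5079, 0.3429, 78.6, 60.7, 1.3)
(0.5091, 0.3423, 122.7, 61.6, 7.4)
```

The crop confirms it: green (0.508, 0.343) at 1.3°, purple (0.509, 0.342) at 7.5°. Descending.

Call:
send_rows:
  series:
    - [0.01, 0, -0.03, -0.002, 0.008, -0.055, 1]
    - [0, 0, -0.04, 0, 0, 0, 1]
    - [0, 0, -0.04, 0, 0, 0, 1]
    - [0, 0, -0.01, 0, 0, 0, 1]
    - [0, 0, 0, 0, 0, 0, 1]

```text
t: 19.45
position: [0.5122, 0.334, 0.1503]
orientation: [3.136, 0.019, 0.008]
wrist_force: [-0.5, 0.6, 1.1]
grip_width: 0.0919
```

```bash
python3 -c "
from h import *
s=st()"
```

```text
t 19.45 pos [0.5122 0.334  0.1503] yaw 0.71 tilt z [ 0.005 -0.005 -1.   ] g 0.0919 F [-0.5  0.6  1.1] q7 -2.45
```

Call:
send_rows:
  series:
    - [-0.004, 0.009, -0.002, 0.005, 0.005, 0.01, 1]
    - [0, 0, -0.02, 0, 0, 0, 1]
    - [0, 0.001, -0.02, 0, 0, 0, 1]
    - [0, 0.001, -0.008, 0, 0, 0, 1]
    - [0, 0, 0, 0, 0, 0, 1]

```text
t: 19.95
position: [0.5131, 0.3491, 0.1087]
orientation: [-3.132, -0.034, -0.019]
wrist_force: [-0.2, -0.3, 0.3]
grip_width: 0.0922
```

```bash
python3 -c "
from h import *
s=st()"
```

```text
t 19.95 pos [0.5131 0.3491 0.1087] yaw 1.23 tilt z [ 0.012  0.009 -1.   ] g 0.0922 F [-0.2 -0.3  0.3] q7 -2.49
```

Call:
send_rows:
  series:
    - [-0.004, -0.006, -0.003, -0.009, 0.01, 0, 1]
    - [-0.001, 0, -0.01, 0, 0.002, 0, 1]
    - [0, 0, 0, 0, 0, 0, 0.9]

```text
t: 20.25
position: [0.5093, 0.3441, 0.0984]
orientation: [-3.139, -0.034, -0.006]
wrist_force: [-0.3, 1.2, 0.1]
grip_width: 0.0857
```

```bash
python3 -c "
from h import *
s=st()"
```

```text
t 20.25 pos [0.5093 0.3441 0.0984] yaw 1.24 tilt z [ 0.004  0.002 -1.   ] g 0.0857 F [-0.3  1.2  0.1] q7 -2.49
```

Call:
send_rows:
  series:
    - [-0.001, -0.001, -0.004, -0.002, 0.004, 0, 0.8]
    - [0, 0, 0, 0, 0, 0, 0.4]
    - [0, 0, 0, 0, 0, 0, 0.4]
    - [0, 0, 0, 0, 0, 0, 0.4]
    - [0, 0, 0, 0, 0, 0, 0.4]
    - [0, 0, 0, 0, 0, 0, 0.4]
  squeeze: 25

```text
t: 20.85
position: [0.5086, 0.3432, 0.0947]
orientation: [-3.141, -0.034, 0.0]
wrist_force: [0.7, 0.3, -0.6]
grip_width: 0.0614
```

```bash
python3 -c "
from h import *
s=st()"
```

```text
t 20.85 pos [0.5086 0.3432 0.0947] yaw 1.22 tilt z [-0.     0.001 -1.   ] g 0.0614 F [ 0.7  0.3 -0.6] q7 -2.49
```

Call:
send_rows:
  series:
    - [0, 0, 0.015, 0, 0, 0, 0.4]
    - [0, 0, 0.035, 0, 0, 0, 0.4]
    - [0, -0.01, 0.03, 0, 0, 0, 0.4]
    - [0.005, -0.04, 0, 0, 0, 0, 0.4]
    - [0.006, -0.046, 0, 0, 0, 0, 0.4]
    - [0.006, -0.046, 0, 0, 0, 0, 0.4]
    - [0.006, -0.046, 0, 0, 0, 0, 0.4]
    - [0.006, -0.046, 0, 0, 0, 0, 0.4]
    - [0.006, -0.046, 0, 0, 0, 0, 0.4]
    - [0.006, -0.046, 0, 0, 0, 0, 0.4]

```text
t: 21.85
position: [0.5466, 0.0163, 0.1876]
orientation: [-3.135, -0.063, -0.011]
wrist_force: [1.0, 0.9, -1.9]
grip_width: 0.0619
```

Call:
send_rows:
  series:
    - [0.006, -0.046, 0, 0, 0, 0, 0.4]
    - [0.006, -0.046, 0, 0, 0, 0, 0.4]
    - [0.006, -0.046, 0, 0, 0, 0, 0.4]
    - [0, 0, 0, 0, 0, 0, 0.4]

```text
t: 22.25
position: [0.5646, -0.1361, 0.1921]
orientation: [-3.14, -0.047, -0.017]
wrist_force: [-0.3, -1.0, -1.4]
grip_width: 0.0618
```

```bash
python3 -c "
from h import *
s=st()"
```

```text
t 22.25 pos [ 0.5646 -0.1361  0.1921] yaw 1.73 tilt z [ 0.011  0.001 -1.   ] g 0.0618 F [-0.3 -1.  -1.4] q7 -1.53
```

Call:
send_rows:
  series:
    - [0.01, -0.04, 0, 0, 0.01, 0, 0.4]
    - [0, 0, -0.04, 0, 0, 0, 0.4]
    - [0, 0, -0.045, 0, 0, 0, 0.4]
    - [0, 0, -0.045, 0, 0, 0, 0.4]
    - [0, 0, -0.02, 0, 0, 0, 0.4]
    - [0, 0, 0, 0, 0, 0, 0.4]

```text
t: 22.85
position: [0.5777, -0.1789, 0.0451]
orientation: [3.14, 0.041, 0.017]
wrist_force: [0.6, 0.2, -1.3]
grip_width: 0.0618
```

```bash
python3 -c "
from h import *
s=st()"
```

```text
t 22.85 pos [ 0.5777 -0.1789  0.0451] yaw 1.5 tilt z [ 0.011 -0.001 -1.   ] g 0.0618 F [ 0.6  0.2 -1.3] q7 -1.55
```

Call:
send_rows:
  series:
    - [-0.003, 0.002, -0.012, 0.001, 0.011, 0, 0.4]
    - [0, 0, -0.012, 0, 0, 0, 0.4]
    - [0, 0, -0.006, 0, 0.001, 0, 0.4]
    - [0, 0, 0, 0, 0, 0, 0.4]

```text
t: 23.25
position: [0.5775, -0.176, 0.0174]
orientation: [3.141, 0.043, 0.006]
wrist_force: [-0.2, 0.2, -1.8]
grip_width: 0.0618
```

```bash
python3 -c "
from h import *
s=st()"
```

```text
t 23.25 pos [ 0.5775 -0.176   0.0174] yaw 1.56 tilt z [ 0.004 -0.001 -1.   ] g 0.0618 F [-0.2  0.2 -1.8] q7 -1.57
```

Call:
send_rows:
  series:
    - [-0.001, 0, -0.004, 0, 0.004, 0, 0.4]
    - [0, 0, -0.002, 0, 0.001, 0, 0.4]

```text
t: 23.45
position: [0.5774, -0.1762, 0.0127]
orientation: [3.14, 0.043, 0.001]
wrist_force: [-4.6, 0.5, 10.6]
grip_width: 0.0616
```

```bash
python3 -c "
from h import *
s=st()"
```

```text
t 23.45 pos [ 0.5774 -0.1762  0.0127] yaw 1.56 tilt z [ 0.001 -0.001 -1.   ] g 0.0616 F [-4.6  0.5 10.6] q7 -1.57
```

Call:
send_rows:
  series:
    - [0, 0, 0, 0, 0, 0, 0.7]
    - [0, 0, 0, 0, 0, 0, 1]
    - [0, 0, 0, 0, 0, 0, 1]
    - [0, 0, 0.02, 0, 0, 0, 1]
    - [0, 0, 0.045, 0, 0, 0, 1]
    - [0, 0, 0.045, 0, 0, 0, 1]
    - [0, 0.015, 0.04, 0, 0, 0, 1]
    - [-0.006, 0.046, 0.01, 0, 0, 0, 1]
    - [-0.006, 0.046, 0, 0, 0, 0.014, 1]
    - [-0.006, 0.046, 0, 0, 0, 0.014, 1]
    - [-0.006, 0.046, 0, 0, 0, 0.014, 1]
    - [-0.006, 0.046, 0, 0, 0, 0.014, 1]

```text
t: 24.65
position: [0.5485, 0.0666, 0.1832]
orientation: [3.134, 0.105, 0.02]
wrist_force: [0.1, -0.2, 0.4]
grip_width: 0.092
```

Call:
send_rows:
  series:
    - [-0.006, 0.046, 0, 0, 0, 0.014, 1]
    - [-0.006, 0.046, 0, 0, 0, 0.014, 1]
    - [-0.006, 0.046, 0, 0, 0, 0.014, 1]
    - [-0.006, 0.046, 0, 0, 0, 0, 1]
    - [-0.006, 0.046, 0, 0, 0, 0, 1]
    - [-0.006, 0.03, 0, 0, 0, 0, 1]
    - [0, 0, 0, 0, 0, 0, 1]

```text
t: 25.35
position: [0.5074, 0.345, 0.1866]
orientation: [3.136, 0.189, 0.03]
wrist_force: [-0.4, -0.1, 0.6]
grip_width: 0.0922
```

```bash
python3 -c "
from h import *
p,s=wrist('w9')
for c,z in (('green',.045),('purple',.085),('purple',.004)):
  for a,b,m in comps(mask(p,c),1000)[:4]:
    ys,xs=np.nonzero(m);print(c,a,b,z,rect(plane(p,np.c_[xs,ys],z,s)))
"
```

```text
t 25.35 pos [0.5074 0.345  0.1866] yaw 6.89 tilt z [ 0.019  0.001 -1.   ] g 0.0922 F [-0.4 -0.1  0.6] q7 -2.36
green 4210 [277 112 111 187] 0.045 (0.5217, 0.3405, 136.4, 78.2, 3.2)
purple 16945 [453  85 158 201] 0.085 (0.5582, 0.2099, 119.3, 65.1, -11.6)
purple 16551 [272 142  96 182] 0.085 (0.5097, 0.3433, 123.1, 60.9, 8.3)
purple 16945 [453  85 158 201] 0.004 (0.5523, 0.1671, 154.8, 84.4, -11.6)
purple 16551 [272 142  96 182] 0.004 (0.4894, 0.3402, 159.6, 79.0, 8.3)
```

View pics/w9.png

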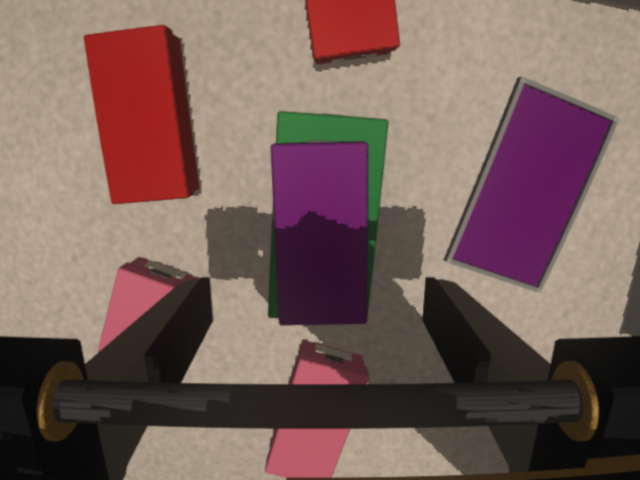

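Purple is at (320,233) on the green base, and its tray at (533,185). Descending to grip purple.

Call:
send_rows:
  series:
    - [0.001, 0, -0.025, 0, 0.018, 0.02, 1]
    - [0, 0, -0.035, 0, 0, 0, 1]
    - [0, 0, -0.03, 0, 0, 0, 1]
    - [0, 0, 0, 0, 0, 0, 1]

```text
t: 25.8
position: [0.5135, 0.3362, 0.0956]
orientation: [3.131, 0.207, 0.01]
wrist_force: [0.8, 0.1, 0.2]
grip_width: 0.092
```

```bash
python3 -c "
from h import *
s=st()"
```

```text
t 25.8 pos [0.5135 0.3362 0.0956] yaw 7.56 tilt z [ 0.006 -0.003 -1.   ] g 0.092 F [0.8 0.1 0.2] q7 -2.38
```

Call:
send_rows:
  series:
    - [-0.004, 0.007, -0.002, 0.003, 0.006, 0.007, 1]
    - [0, 0, -0.015, 0, 0, 0, 1]
    - [0, 0, -0.015, 0, 0, 0, 1]
    - [0, 0, -0.004, 0, 0, 0, 1]

```text
t: 26.2
position: [0.513, 0.3422, 0.0616]
orientation: [-3.133, -0.212, -0.01]
wrist_force: [0.2, -0.0, 0.4]
grip_width: 0.0923
```

```bash
python3 -c "
from h import *
s=st()"
```

```text
t 26.2 pos [0.513  0.3422 0.0616] yaw 7.74 tilt z [ 0.006  0.002 -1.   ] g 0.0923 F [ 0.2 -0.   0.4] q7 -2.41
```

Call:
send_rows:
  series:
    - [-0.003, 0.001, -0.005, -0.002, 0.006, 0.003, 0.9]
    - [0, 0, -0.001, 0, 0, 0, 0.8]
    - [0, 0, 0, 0, 0, 0, 0.4]
    - [0, 0, 0, 0, 0, 0, 0.4]
    - [0, 0, 0, 0, 0, 0, 0.4]
    - [0, 0, 0, 0, 0, 0, 0.4]
    - [0, 0, 0, 0, 0, 0, 0.4]
  squeeze: 30

```text
t: 26.9
position: [0.5096, 0.3434, 0.0551]
orientation: [3.134, 0.218, -0.001]
wrist_force: [-0.1, 0.1, -1.8]
grip_width: 0.0621
```

```bash
python3 -c "
from h import *
s=st()"
```

```text
t 26.9 pos [0.5096 0.3434 0.0551] yaw 7.95 tilt z [-0. -0. -1.] g 0.0621 F [-0.1  0.1 -1.8] q7 -2.41
```

Call:
send_rows:
  series:
    - [0, 0, 0.015, 0, 0, 0, 0.4]
    - [0, 0, 0.035, 0, 0, 0, 0.4]
    - [0, 0, 0.035, 0, 0, -0.02, 0.4]
    - [0.007, -0.03, 0, 0, 0, -0.06, 0.4]
    - [0.009, -0.037, 0, 0, 0, -0.065, 0.4]
    - [0.009, -0.037, 0, 0, 0, -0.065, 0.4]
    - [0.009, -0.037, 0, 0, 0, -0.065, 0.4]
    - [0.009, -0.035, 0, 0, 0, -0.065, 0.4]
    - [0, 0, 0, 0, 0, 0, 0.4]

```text
t: 27.8
position: [0.5525, 0.1639, 0.1532]
orientation: [-3.12, 0.327, -0.01]
wrist_force: [-0.7, -0.1, -2.6]
grip_width: 0.0619
```

```bash
python3 -c "
from h import *
p,s=wrist('w10')"
```

```text
t 27.8 pos [0.5525 0.1639 0.1532] yaw -11.98 tilt z [ 0.007  0.004 -1.   ] g 0.0619 F [-0.7 -0.1 -2.6] q7 -2.34
```

Call:
send_rows:
  series:
    - [0, 0.003, -0.03, -0.004, 0.007, 0.007, 0.4]
    - [0, 0, -0.04, 0, 0, 0, 0.4]
    - [0, 0, -0.035, 0, 0, 0, 0.4]
    - [0, 0, 0, 0, 0, 0, 0.4]

```text
t: 28.25
position: [0.5533, 0.1759, 0.0514]
orientation: [-3.118, 0.3, -0.012]
wrist_force: [-0.2, -0.0, -2.4]
grip_width: 0.0618
```

```bash
python3 -c "
from h import *
s=st()"
```

```text
t 28.25 pos [0.5533 0.1759 0.0514] yaw -11.01 tilt z [ 0.008  0.008 -1.   ] g 0.0618 F [-0.2 -0.  -2.4] q7 -2.41
```

Call:
send_rows:
  series:
    - [-0.001, -0.008, -0.006, -0.008, 0.008, -0.01, 0.4]
    - [-0.001, 0, -0.012, 0, 0, 0, 0.4]
    - [-0.001, 0, -0.008, 0, 0, 0, 0.4]
    - [0, 0, 0, 0, 0, 0, 0.4]

```text
t: 28.65
position: [0.5524, 0.1711, 0.0288]
orientation: [-3.122, 0.312, -0.009]
wrist_force: [-0.1, -0.8, -2.2]
grip_width: 0.062
```

```bash
python3 -c "
from h import *
s=st()"
```

```text
t 28.65 pos [0.5524 0.1711 0.0288] yaw -11.42 tilt z [ 0.006  0.003 -1.   ] g 0.062 F [-0.1 -0.8 -2.2] q7 -2.43
```

Call:
send_rows:
  series:
    - [0, -0.003, -0.006, -0.003, 0.006, -0.003, 0.4]
    - [0, 0, -0.004, 0, 0, 0, 0.4]
    - [0, 0, -0.003, 0, 0, 0, 0.4]

```text
t: 28.95
position: [0.554, 0.1684, 0.0168]
orientation: [-3.124, 0.318, -0.005]
wrist_force: [0.4, 0.9, -2.5]
grip_width: 0.0621
```

```bash
python3 -c "
from h import *
s=st()"
```

```text
t 28.95 pos [0.554  0.1684 0.0168] yaw -11.61 tilt z [ 0.003  0.001 -1.   ] g 0.0621 F [ 0.4  0.9 -2.5] q7 -2.43
```

Call:
send_rows:
  series:
    - [-0.001, 0, -0.002, -0.001, 0.003, 0, 0.4]
    - [0, 0, -0.0015, 0, 0, 0, 0.4]

```text
t: 29.15
position: [0.553, 0.1683, 0.0141]
orientation: [3.124, -0.318, -0.0]
wrist_force: [-7.5, -2.3, 21.3]
grip_width: 0.0617
```

```bash
python3 -c "
from h import *
s=st()"
```

```text
t 29.15 pos [0.553  0.1683 0.0141] yaw -11.63 tilt z [-0.    -0.001 -1.   ] g 0.0617 F [-7.5 -2.3 21.3] q7 -2.44
```

Call:
send_rows:
  series:
    - [0, 0, 0, 0, 0, 0, 0.7]
    - [0, 0, 0, 0, 0, 0, 1]
    - [0, 0, 0, 0, 0, 0, 1]
    - [0, 0, 0.02, 0, 0, 0, 1]
    - [0, 0, 0.045, 0, 0, 0, 1]
    - [0, 0, 0.045, 0, 0, 0, 1]
    - [0, -0.01, 0.045, 0, 0, 0.03, 1]
    - [0.003, -0.045, 0.005, 0, 0, 0.04, 1]
    - [0.003, -0.045, 0, 0, 0, 0.04, 1]
    - [0.003, -0.045, 0, 0, 0, 0.04, 1]
    - [0.003, -0.045, 0, 0, 0, 0.04, 1]
    - [0.003, -0.045, 0, 0, 0, 0.04, 1]

```text
t: 30.35
position: [0.5679, -0.0641, 0.1839]
orientation: [-3.138, -0.085, -0.012]
wrist_force: [0.9, 0.3, -0.2]
grip_width: 0.0916
```

Call:
send_rows:
  series:
    - [0.003, -0.045, 0, 0, 0, 0, 1]
    - [0.003, -0.045, 0, 0, 0, 0, 1]
    - [0.001, -0.02, 0, 0, 0, 0, 1]
    - [0, 0, 0, 0, 0, 0, 1]

```text
t: 30.75
position: [0.5738, -0.1878, 0.184]
orientation: [3.139, 0.068, 0.014]
wrist_force: [-0.3, 0.1, -0.2]
grip_width: 0.0923
```

```bash
python3 -c "
from h import *
p,s=wrist('w11')
for c,z in (('green',.043),('yellow',.085),('blue',.044)):
  for a,b,m in comps(mask(p,c),3000)[:4]:
    ys,xs=np.nonzero(m);print(c,a,b,z,rect(plane(p,np.c_[xs,ys],z,s)))
"
```

```text
t 30.75 pos [ 0.5738 -0.1878  0.184 ] yaw 2.47 tilt z [ 0.009 -0.001 -1.   ] g 0.0923 F [-0.3  0.1 -0.2] q7 -1.45
green 8528 [260 166  86 106] 0.043 (0.5775, -0.1757, 79.8, 62.2, 1.3)
yellow 16908 [  0 184 135 181] 0.085 (0.5365, -0.009, 130.4, 99.9, 5.5)
blue 14138 [429 150 133 185] 0.044 (0.5625, -0.3216, 135.1, 84.9, -7.7)
```

Call:
send_rows:
  series:
    - [0.003, 0.012, -0.025, 0, 0.008, -0.018, 1]
    - [0, 0.002, -0.04, 0, 0, 0, 1]
    - [0, 0.002, -0.04, 0, 0, 0, 1]
    - [0, 0.001, -0.02, 0, 0, 0, 1]
    - [0, 0, 0, 0, 0, 0, 1]

```text
t: 31.3
position: [0.5789, -0.1561, 0.0578]
orientation: [-3.138, -0.06, -0.01]
wrist_force: [0.7, 0.6, -0.3]
grip_width: 0.0914
```

```bash
python3 -c "
from h import *
s=st()"
```

```text
t 31.3 pos [ 0.5789 -0.1561  0.0578] yaw 2.19 tilt z [ 0.007  0.003 -1.   ] g 0.0914 F [ 0.7  0.6 -0.3] q7 -1.58
```

Call:
send_rows:
  series:
    - [-0.001, -0.019, 0, -0.003, 0.006, -0.014, 1]
    - [0, 0, 0, 0, 0, 0, 1]

```text
t: 31.5
position: [0.5791, -0.1734, 0.0594]
orientation: [-3.141, -0.044, -0.002]
wrist_force: [-0.3, -1.3, -0.0]
grip_width: 0.0919
```

```bash
python3 -c "
from h import *
s=st()"
```

```text
t 31.5 pos [ 0.5791 -0.1734  0.0594] yaw 1.59 tilt z [ 0.001  0.001 -1.   ] g 0.0919 F [-0.3 -1.3 -0. ] q7 -1.56
```

Call:
send_rows:
  series:
    - [-0.002, -0.002, -0.02, 0, 0, 0, 1]
    - [0, 0, -0.018, 0, 0, 0, 1]
    - [0, 0, -0.006, 0, 0, 0, 1]
    - [0, 0, 0, 0, 0, 0, 1]

```text
t: 31.9
position: [0.5821, -0.1779, 0.0214]
orientation: [3.138, 0.039, 0.021]
wrist_force: [-0.1, 0.0, 0.0]
grip_width: 0.092
```

```bash
python3 -c "
from h import *
s=st()"
```

```text
t 31.9 pos [ 0.5821 -0.1779  0.0214] yaw 1.41 tilt z [ 0.013 -0.003 -1.   ] g 0.092 F [-0.1  0.   0. ] q7 -1.58
```

Call:
send_rows:
  series:
    - [-0.004, 0.002, -0.006, 0.003, 0.012, 0, 0.9]
    - [-0.001, 0, -0.003, 0, 0.001, 0, 0.8]
    - [0, 0, 0, 0, 0, 0, 0.4]
    - [0, 0, 0, 0, 0, 0, 0.4]
    - [0, 0, 0, 0, 0, 0, 0.4]
    - [0, 0, 0, 0, 0, 0, 0.4]
    - [0, 0, 0, 0, 0, 0, 0.4]
  squeeze: 25

```text
t: 32.6
position: [0.5787, -0.1762, 0.0151]
orientation: [3.14, 0.038, 0.006]
wrist_force: [-0.6, -0.0, -0.7]
grip_width: 0.0613
```

```bash
python3 -c "
from h import *
s=st()"
```

```text
t 32.6 pos [ 0.5787 -0.1762  0.0151] yaw 1.39 tilt z [ 0.004 -0.001 -1.   ] g 0.0613 F [-0.6 -0.  -0.7] q7 -1.59
```

Call:
send_rows:
  series:
    - [0, 0, 0.015, 0, 0, 0, 0.4]
    - [0, 0, 0.04, 0, 0, 0, 0.4]
    - [0, 0, 0.045, 0, 0, 0, 0.4]
    - [0, 0, 0.045, 0, 0, 0, 0.4]
    - [-0.004, 0.03, 0.01, 0, 0, 0, 0.4]
    - [-0.006, 0.046, 0, 0, 0, 0, 0.4]
    - [-0.006, 0.046, 0, 0, 0, 0, 0.4]
    - [-0.006, 0.046, 0, 0, 0, 0, 0.4]
    - [-0.006, 0.046, 0, 0, 0, 0.005, 0.4]
    - [-0.006, 0.046, 0, 0, 0, 0.005, 0.4]
    - [-0.006, 0.046, 0, 0, 0, 0.005, 0.4]

```text
t: 33.7
position: [0.5357, 0.1311, 0.1875]
orientation: [3.135, 0.037, 0.022]
wrist_force: [0.6, -0.5, -1.3]
grip_width: 0.0622
```

Call:
send_rows:
  series:
    - [-0.006, 0.046, 0, 0, 0, 0.005, 0.4]
    - [-0.006, 0.046, 0, 0, 0, 0, 0.4]
    - [-0.006, 0.046, 0, 0, 0, 0, 0.4]
    - [-0.006, 0.04, 0, 0, 0, 0, 0.4]
    - [-0.003, 0.02, 0, 0, 0, 0, 0.4]
    - [0, 0, 0, 0, 0, 0, 0.4]

```text
t: 34.3
position: [0.5022, 0.3457, 0.1953]
orientation: [3.141, 0.064, 0.031]
wrist_force: [-0.3, -0.6, -1.9]
grip_width: 0.0621
```

```bash
python3 -c "
from h import *
p,s=wrist('w12')"
```

```text
t 34.3 pos [0.5022 0.3457 0.1953] yaw 2.35 tilt z [ 0.02  0.   -1.  ] g 0.0621 F [-0.3 -0.6 -1.9] q7 -2.44
```

View pics/w12.png

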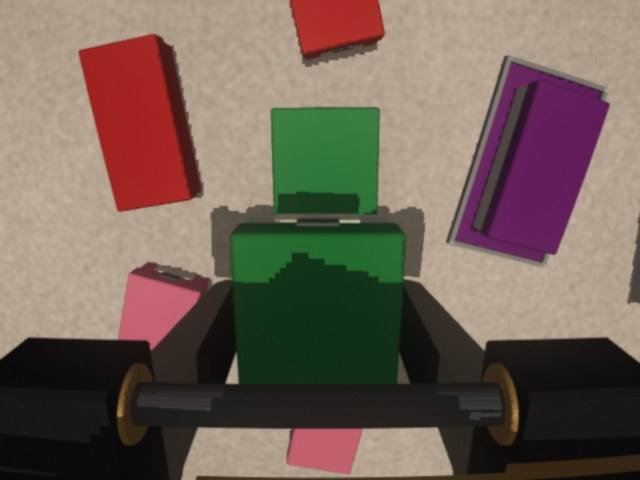

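Purple is flat in its tray at (540,165). The green base's far end spans (272–379, 108), with green held at (318,310). I'll check the base centre from its far edge and start down.

```bash
python3 -c "
from h import *
p,s=pickle.load(open('w12.pkl','rb'))
e=plane(p,[(272,109),(379,108)],.045,s);a=np.arctan2(e[0,0]-e[1,0],-(e[0,1]-e[1,1]));d=(e[0]-e[1]);a=np.arctan2(-d[0],d[1])
print(e,np.degrees(a),np.linalg.norm(d),e.mean(0)-.08*np.array([np.cos(a),np.sin(a)]))
"
```

```text
[[0.58711391 0.38269987]
 [0.59110728 0.30493488]] 2.9396541764658015 0.07786746310701777 [0.50921587 0.33971464]
```

Call:
send_rows:
  series:
    - [0.009, -0.004, -0.025, 0, 0.019, 0.005, 0.4]
    - [0, 0, -0.035, 0, 0, 0, 0.4]
    - [0, 0, -0.03, 0, 0, 0, 0.4]
    - [0, 0, 0, 0, 0, 0, 0.4]

```text
t: 34.75
position: [0.5159, 0.3326, 0.1063]
orientation: [3.137, 0.059, 0.01]
wrist_force: [-0.4, -1.4, -2.5]
grip_width: 0.0615
```

```bash
python3 -c "
from h import *
s=st()"
```

```text
t 34.75 pos [0.5159 0.3326 0.1063] yaw 2.16 tilt z [ 0.006 -0.004 -1.   ] g 0.0615 F [-0.4 -1.4 -2.5] q7 -2.47
```

Call:
send_rows:
  series:
    - [-0.005, 0.008, -0.008, 0.004, 0.006, 0.012, 0.4]
    - [0, 0, -0.015, 0, 0, 0, 0.4]
    - [0, 0, -0.012, 0, 0, 0, 0.4]
    - [0, 0, 0, 0, 0, 0, 0.4]

```text
t: 35.15
position: [0.5136, 0.3394, 0.0731]
orientation: [-3.139, -0.073, -0.008]
wrist_force: [0.1, -0.5, -2.2]
grip_width: 0.0618
```

```bash
python3 -c "
from h import *
s=st()"
```

```text
t 35.15 pos [0.5136 0.3394 0.0731] yaw 2.66 tilt z [ 0.005  0.001 -1.   ] g 0.0618 F [ 0.1 -0.5 -2.2] q7 -2.49
```

Call:
send_rows:
  series:
    - [-0.002, 0.002, -0.006, -0.001, 0.005, 0.003, 0.4]
    - [-0.001, 0, -0.005, 0, 0.001, 0, 0.4]
    - [-0.001, 0, -0.002, 0, 0.001, 0, 0.4]

```text
t: 35.45
position: [0.5102, 0.3424, 0.0604]
orientation: [-3.139, -0.078, 0.001]
wrist_force: [0.4, -0.0, -1.6]
grip_width: 0.0617
```

```bash
python3 -c "
from h import *
s=st()"
```

```text
t 35.45 pos [0.5102 0.3424 0.0604] yaw 2.86 tilt z [-0.001  0.002 -1.   ] g 0.0617 F [ 0.4 -0.  -1.6] q7 -2.5
```

Call:
send_rows:
  series:
    - [0, -0.001, -0.003, -0.001, -0.001, 0, 0.4]
    - [0, 0, -0.0015, 0, 0, 0, 0.4]

```text
t: 35.65
position: [0.5102, 0.3418, 0.057]
orientation: [-3.14, -0.079, -0.002]
wrist_force: [-4.3, -5.1, 14.9]
grip_width: 0.0618
```

```bash
python3 -c "
from h import *
s=st()"
```

```text
t 35.65 pos [0.5102 0.3418 0.057 ] yaw 2.89 tilt z [ 0.001  0.    -1.   ] g 0.0618 F [-4.3 -5.1 14.9] q7 -2.5
```

Contact at the predicted height. Releasing and backing up for a check of all four.

Call:
send_rows:
  series:
    - [0, 0, 0, 0, 0, 0, 0.7]
    - [0, 0, 0, 0, 0, 0, 1]
    - [0, 0, 0, 0, 0, 0, 1]
    - [0, 0, 0.02, 0, 0, 0, 1]
    - [0, 0, 0.045, 0, 0, 0, 1]
    - [0, 0, 0.045, 0, 0, 0, 1]
    - [0, -0.02, 0.045, 0, 0, 0, 1]
    - [0, -0.04, 0.025, 0, 0, 0, 1]
    - [0, -0.04, 0.025, 0, 0, 0, 1]
    - [0, -0.04, 0.025, 0, 0, 0, 1]
    - [0, -0.04, 0.02, 0, 0, 0, 1]
    - [0, 0, 0, 0, 0, 0, 1]

```text
t: 36.85
position: [0.5082, 0.1564, 0.317]
orientation: [3.14, 0.085, 0.007]
wrist_force: [-0.4, 0.7, 0.0]
grip_width: 0.0918
```

```bash
python3 -c "
from h import *
p,s=wrist('w13')
for c,z in (('green',.045),('green',.085),('purple',.044),('purple',.004),('yellow',.045)):
  for a,b,m in comps(mask(p,c),2000)[:3]:
    ys,xs=np.nonzero(m);print(c,a,b,z,rect(plane(p,np.c_[xs,ys],z,s)))
"
```

```text
t 36.85 pos [0.5082 0.1564 0.317 ] yaw 3.12 tilt z [ 0.005 -0.    -1.   ] g 0.0918 F [-0.4  0.7  0. ] q7 -2.0
green 11077 [ 93 108  95 149] 0.045 (0.5104, 0.3464, 157.8, 94.5, 2.9)
green 11077 [ 93 108  95 149] 0.085 (0.5169, 0.3296, 143.5, 86.0, 2.9)
purple 10489 [258  71 107 154] 0.044 (0.5548, 0.168, 141.3, 78.3, -11.7)
purple 10489 [258  71 107 154] 0.004 (0.5523, 0.1687, 154.0, 85.4, -11.7)
yellow 12129 [415 120  89 152] 0.045 (0.5141, 0.0078, 160.3, 93.0, 5.3)
```

View pics/w13.png

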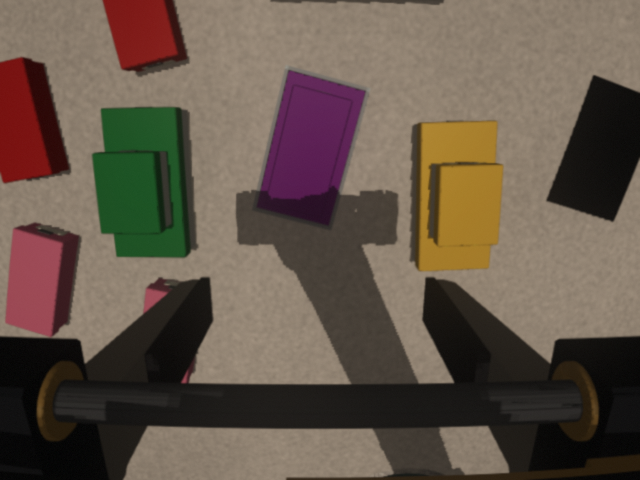

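```bash
python3 -c "
from h import *
p,s=pickle.load(open('w13.pkl','rb'))
f=lambda n,c,z:print(n,rect(plane(p,c,z,s)))
f('G',[(93,153),(159,150),(165,233),(101,235)],.085);f('Gb',[(101,108),(181,107),(189,256),(116,258)],.045)
f('Y',[(438,165),(501,164),(497,244),(433,246)],.085);f('Yb',[(420,122),(496,121),(490,269),(417,271)],.045)
m=plane(p,[(293,85),(352,100)],.044,s);d=m[0]-m[1];a=np.arctan2(-d[0],d[1]);print('P',np.degrees(a),m.mean(0)-.0625*np.array([np.cos(a),np.sin(a)]))
p,s=pickle.load(open('w6.pkl','rb'))
m=plane(p,[(512,195),(593,215)],.044,s);d=m[0]-m[1];a=np.arctan2(-d[0],d[1]);print('B',np.degrees(a),m.mean(0)-.0625*np.array([np.cos(a),np.sin(a)]))
from cell import snapshot
c=snapshot('scene');cv2.imwrite('pics/end.png',cv2.resize(c['color'][180:380,120:500,::-1],None,fx=2,fy=2))
"
```

```text
G (0.5077, 0.3392, 83.4, 65.8, 2.3)
Gb (0.5096, 0.3375, 160.7, 83.8, 2.4)
Y (0.5138, 0.0119, 79.3, 64.6, 4.9)
Yb (0.5135, 0.0094, 160.1, 82.0, 5.3)
P -10.658879184115783 [0.55083755 0.16895583]
B -7.419943638344936 [ 0.55078617 -0.32977584]
```

View pics/end.png

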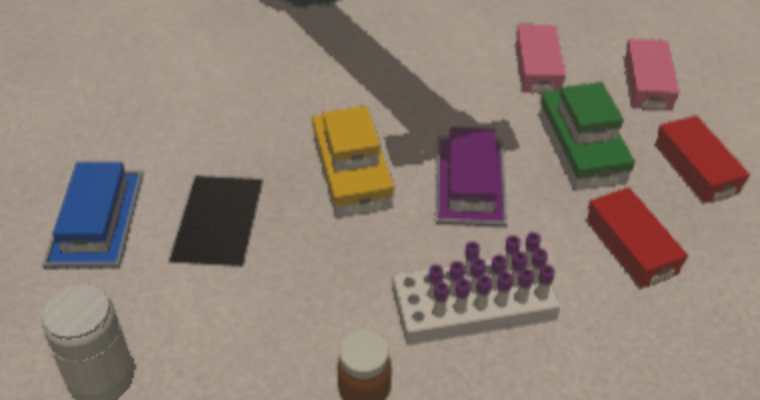

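The final scene crop shows blue in its tray at (90,205), yellow on the yellow base at (352,135), purple in its tray at (472,165) and green on the green base at (590,108). The mat is empty and the rack is untouched. Handing in.

```bash
python3 -c "
from cell import *
print(sign_off())"
```

```text
the job is handed in; nothing more can be done
None
```

I handed the job in after about 37 s of robot time. The purple and blue boxes lie in the trays of their own colour. The yellow and green boxes sit directly on the large boxes of their own colour. I parked each small box on the mat while I moved the box under it. `sign_off()` gave no verdict.

**Last checks, measured in the images (limit 20 mm):**

| Box | Offset from centre | Angle to its base or tray |
|---|---|---|
| Yellow | about 3 mm | within 0.5° |
| Green | about 3 mm | within 0.5° |
| Purple | about 2 mm | about 1° |
| Blue | about 4 mm | within 0.5° |

- **Blue:** its figure comes from a partial view right after it was placed, and I did not measure it again. In the final picture it is flat in its tray.
- **Height and level:** every box met its surface at the height I expected, with the tool level to within 0.003 rad. I did not measure height and tilt separately after release.
- **Rack and arm:** the tube rack looks unmoved in the final picture; I did not measure it. The arm is clear of everything.

**What went wrong on the way:** the arm drifted by about 1 cm on descents, so I corrected its position before each grip. My first grip on the yellow box was too high, so I opened and gripped again lower before lifting.

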